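# Lay out the wheel-change kit at the sanding bench

### The job

Lay out the wheel-change kit in the steel caddy: lower the wide two-hole plate flat over the two posts and then the slim plate that fits the same posts flat on top of it, put the full-size abrasive wheel flat down over the single spindle, and stand the clamping knob upright in the round cup, as it stands now. Leave the slim plate whose holes are too close together and the small worn-down wheel where they lie, and let go of everything.

Things in the scene. Friction and masses are not known exactly. Their poses are not given: they have to be found in the camera images.
- caddy: Dark steel caddy, a shallow tray fixed to the bench: 350 mm long (its x), 150 mm wide (its y), walls 12 mm high and 4 mm thick, floor 4 mm thick. Origin under its centre at bench level. Three grey stations (98 x 130 mm, 6 mm thick) stand in a row on its floor, 104 mm apart along its x, in an order that changes.
- post_station: Station with two upright steel posts, fixed in the caddy, turned as the caddy. Origin at the centre of its underside, 4 mm above the bench, x along the caddy's length. Its top face is 6 mm above the origin. The posts stand at y = -35 and +35 mm (70 mm apart, across the caddy), 9 mm in diameter, 30 mm tall above the top face, the last 8 mm tapered to 4 mm.
- spindle_station: Station with one upright steel spindle at its centre, fixed in the caddy. Origin at the centre of its underside, 4 mm above the bench; top face 6 mm above the origin. Spindle 10 mm in diameter, 36 mm tall above the top face, the last 8 mm tapered to 4.5 mm.
- cup_station: Station with a low round steel cup (ring) at its centre, fixed in the caddy. Origin at the centre of its underside, 4 mm above the bench; top face, which is the cup's floor, 6 mm above the origin. Cup 52 mm wide inside, 60 mm outside, its rim 10 mm above the top face.
- wide_plate_c (a point): Wide aluminium plate, 100 x 56 x 10 mm, with two 14 mm through holes 70 mm apart (at x = -35 and +35 mm), about 140 g, lying flat on the bench at the start. Origin at its centre, half-way up (5 mm above its underside); x along its length, y across its width, z up; the same after half a turn.
- slim_plate_c (a point): Slim aluminium plate, 100 x 36 x 10 mm, with two 14 mm through holes 70 mm apart (at x = -35 and +35 mm), near its ends, about 90 g, lying flat on the bench at the start. Origin at its centre, half-way up (5 mm above its underside); x along its length, y across its width, z up; the same after half a turn.
- close_plate_c (a point): Look-alike to leave alone: slim aluminium plate of the same outline, 100 x 36 x 10 mm, but with its two 14 mm holes only 34 mm apart, near its middle, lying flat on the bench at the start. Origin at its centre, half-way up (5 mm above its underside); x along its length, y across its width, z up; the same after half a turn.
- full_wheel_c (a point): Full-size brown abrasive flap wheel, 56 mm in diameter, 25 mm thick, with a 16 mm through bore, about 120 g, lying flat on the bench. Origin at its centre, half-way up (12.5 mm above its underside), z along the bore.
- worn_wheel_c (a point): Look-alike to leave alone: worn-down brown flap wheel, only 40 mm in diameter, 25 mm thick, 16 mm bore, lying flat on the bench. Origin at its centre, half-way up, z along the bore.
- knob_c (a point): Black clamping knob with a brass dot on top, standing upright: foot 28 mm in diameter and 14 mm high, above it a head 34 mm in diameter (39 mm over its lobes, which are only seen), 32 mm tall in all, about 60 g. Origin at its centre, half-way up (16 mm above its underside).
Things that resemble listed ones, but are neither listed nor needed, are in the scene too. What is shaped like the part that bears slim_plate_c but red or yellow is not meant. Leave any turquoise look-alike of the post_station alone.

How it is judged:
At the end, for the whole second after the job is handed in: Wide plate on the posts, slim plate on it (centres within 8 mm, 0.2 rad), full-size wheel on the spindle (8 mm), knob upright in the cup (16 mm); heights within 3 mm, tilt under 0.12 rad, all released and at rest; look-alikes never shifted over 20 mm (horizontal distance between each of wide_plate_c, slim_plate_c and post_station below 0.008 m and z of wide_plate_c in the frame of post_station between 0.008 and 0.014 m and angle between each of wide_plate_c, slim_plate_c, full_wheel_c, knob_c's own z axis and vertical below 0.12 rad and linear speed of each of wide_plate, slim_plate, full_wheel, knob below 0.02 m/s and z of slim_plate_c in the frame of post_station between 0.018 and 0.024 m and horizontal distance between full_wheel_c and spindle_station below 0.008 m and z of full_wheel_c in the frame of spindle_station between 0.0155 and 0.0215 m and horizontal distance between knob_c and cup_station below 0.016 m and z of knob_c in the frame of cup_station between 0.019 and 0.025 m and angle between the x axis of each of wide_plate_c, slim_plate_c and the y axis of post_station, either way round below 0.2 rad); the robot touches nothing.
It fails at once if the plate with the close holes was shifted from where it lay (distance of close_plate_c from where it was at the start of the episode above 0.02 m).
It fails at once if the worn wheel was shifted from where it lay (distance of worn_wheel_c from where it was at the start of the episode above 0.02 m).
It also fails if it takes over 120 s, if anything falls off the work surface, if the arm or the gripper's body presses on something with over 40 N, if the wrist force passes 120 N, or if a joint passes its speed limit or range.

### The arm

A 7-joint arm with a two-finger parallel gripper is mounted at the origin on the work surface. World frame = base frame: x ahead of the robot, y to its left, z up, the work surface at z = 0. Lengths are in m, angles in rad, forces in N, time in s.
With the tool pointing down it reaches from about 0.425 to 1.025 m from the base axis. Payload 9.4 kg.
Tool frame: the origin (TCP) lies between the finger pads; the fingertips stand 14 mm ahead of it and the grasp point (between the pads) lies 5 mm behind it (manip.finger_overhang is the distance from the TCP to the fingertips, in m); z points along the fingers, y is the direction in which the jaws open and shut (so a half turn about z gives the same grasp; the last joint's range is limited). The gripper opens to 85 mm and grips with 20 to 120 N. Pads are 22 mm wide; open, the fingers measure 114 mm over their backs; the gripper's body (76 mm by 85 mm) begins 54 mm behind the grasp point. The pads swing forward as they close: fully open they stand 13 mm farther back than shut.
Start: joints at [-1.273, 0.599, -0.003, 1.599, 0.002, 0.943, -0.08], TCP at [0.265, 0.675, 0.245] pointing down, gripper open.
Joint ranges: [-2.57, 2.57], [-0.35, 1.97], [-1.29, 1.29], [0.11, 2.56], [-1.05, 4.19], [0.11, 1.86], [-2.63, 2.63]. Speed limits (rad/s): [2.22, 2.22, 3.01, 3.01, 3.14, 3.14, 3.14].

### API

Orientations are given as a 3x3 rotation matrix whose columns are the frame's x, y, z axes.
In Python, from cell import manip gives the robot as it stands.
- The arm moves only by the shell command python3 -m handwheel 'ROWS' [FORCE]. ROWS is JSON, a list of rows, each a list of 7 numbers: the gripper's target within -1 to 1 (fully open at 1, half-way at 0, shut at -1), then the shift along the world's x, y, z in mm, then the turn, a rotation vector about the world's x, y, z in degrees. A call has 1 to 5 rows; each row is the pose to reach, as a shift and turn from the pose commanded when the call began; what a row does not reach only later rows make up. A row lasts 1/8 s, in which the tool goes at most 62.5 mm and 10.7 degrees, less where a joint would pass 70% of its speed; a pose out of reach is approached as far as the arm can. A call with a gripper value outside its range is refused whole. The fingers move at their own pace and stop on an object; FORCE is the grip in N (left out, the last holds). Time passes only in rows, so rows that repeat a pose let the fingers close. It gives the time, the measured TCP pose, the force and the opening at its end, in the units of the state.
- manip.get_state(): the state, without advancing time (a new reading comes with each control period).
- manip.camera(name): name is "side" or "top" or "wrist"; returns (picture, depth): 384x512x3 uint8, red, green, blue; 384x512 float32, m along the optical axis (not along the pixel's ray), 0 where there is no reading.
- manip.get_calibration(name): a dict with "fx", "fy", "cx", "cy" (pixels), "R" (3x3) and "t" (3): a world point X has camera coordinates R X + t. Camera axes: x right, y down, z forward; pixel columns grow to the right and rows downward; lengths in m; the calibration is good to about 2 mm. A picture is of the moment at which its call begins: read the wrist's pose just before it. get_calibration takes no time and is no camera call; for the wrist camera it gives the pose at the moment of the call.
- manip.sign_off(): hands the job in, once; it reports no verdict.
Trained networks look in the newest picture that a camera, given by its name, has taken for a name from the list of things; names that differ only in an ending like _2 or _b are one class to them, and where a whole thing is asked for, a point or a joint stands for the part that bears it (a point fixed in the world has none). Each returns a list of dicts, best first, with "score" (0 to 1); they miss things now and then, are a little off and sometimes report something else, mostly with a low value. They report only what shows in the picture. A call takes as long as a camera call. They do not tell look-alikes from the thing itself.
- manip.regions_of(camera, query): "region" (384x512 bool, what is visible of it) and "xy" ([column, row] in pixels, amid what is visible of it).
The state is a dict: "time": time; "joints": joint angles; "dq": joint speeds; "tau": joint torques, N m; "tcp_pos": TCP position; "tool_rot": TCP orientation; "force": force on the tool from outside, world axes, zero at the start; "torque": the same for the moment, N m; "opening": finger opening in m.
Only numpy, scipy, OpenCV 4.12 (cv2) and the standard library are available. Lean on these libraries where they do the work, as an engineer would, in place of code of your own. Each camera call takes 0.05 s, during which the arm holds its last target.

## Working session

There is one attempt and no reset: what is moved stays moved. The work goes in short steps, Python scripts to look and compute and a shell command to move; the robot and the scene stay as the last step left them, time stands still between calls to the robot, and variables do not carry over. Pictures are saved under pics/ and viewed, and the job is handed in when it is done.

```bash
ls; mkdir -p pics
python3 - <<'E'
from cell import manip
import cv2
s=manip.get_state(); print({k:s[k] for k in('time','tcp_pos','force','opening')}); print(s['tool_rot'])
for n in ('top','side','wrist'):
    p,d=manip.camera(n); cv2.imwrite(f'pics/{n}0.png',cv2.cvtColor(p,cv2.COLOR_RGB2BGR))
    c=manip.get_calibration(n); print(n,c)
E
```

```text
pics
{'time': 0.0, 'tcp_pos': array([0.26526135, 0.67424944, 0.24443238]), 'force': array([ 0.31837298, -0.40351896, -0.22010992]), 'opening': 0.0854896522533821}
[[-9.30593107e-01  3.66055029e-01 -4.30407754e-04]
 [ 3.66055254e-01  9.30591931e-01 -1.48595474e-03]
 [-1.43407222e-04 -1.54037225e-03 -9.99998803e-01]]
top {'fx': 453.23403978919424, 'fy': 453.23403978919424, 'cx': 253.65140737005854, 'cy': 191.93399284626773, 'R': array([[ 0.0235539 , -0.99964765,  0.0122388 ],
       [-0.99311884, -0.02480134, -0.11445461],
       [ 0.11471782, -0.00945873, -0.99335309]]), 't': array([-0.08765855,  0.45926543,  1.140298  ])}
side {'fx': 413.46769877918047, 'fy': 413.46769877918047, 'cx': 251.32721617820374, 'cy': 189.44741692119726, 'R': array([[ 0.77854646, -0.62758425,  0.00184871],
       [-0.36116257, -0.4504436 , -0.81649382],
       [ 0.5132514 ,  0.63501069, -0.57735121]]), 't': array([-0.39727266,  0.19042564,  0.92030079])}
wrist {'fx': 340.54295538403306, 'fy': 340.54295538403306, 'cx': 256.3877640833169, 'cy': 189.95166297955174, 'R': array([[ 3.66001633e-01,  9.30614208e-01,  3.39015558e-05],
       [ 8.78763731e-01, -3.45621328e-01,  3.29120347e-01],
       [ 3.06295788e-01, -1.20428793e-01, -9.44287984e-01]]), 't': array([-0.72526012, -0.04329017,  0.37984717])}
```

View pics/top0.png

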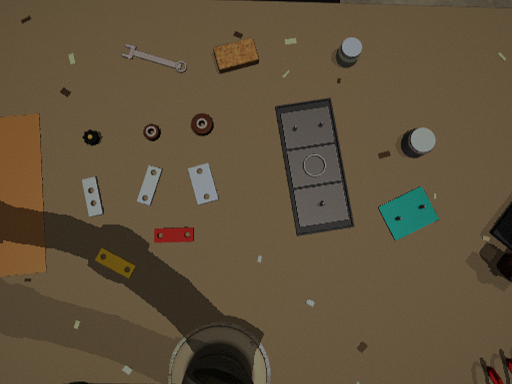

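View pics/side0.png

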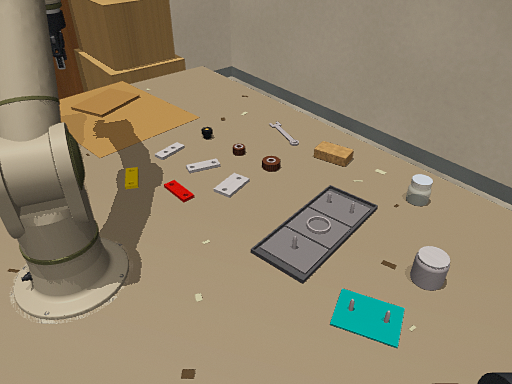

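View pics/wrist0.png

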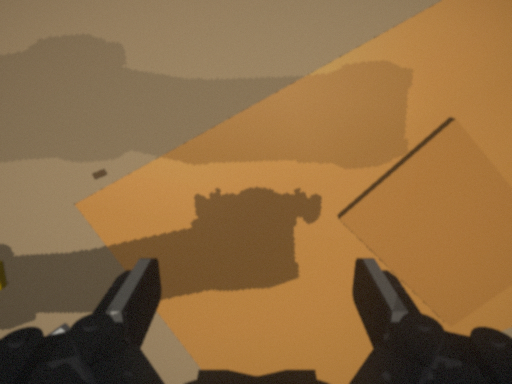

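```bash
cat > h.py <<'E'
from cell import manip
import cv2, numpy as np
def save(n,p): cv2.imwrite(f'pics/{n}.png',cv2.cvtColor(p,cv2.COLOR_RGB2BGR))
def depro(c,u,v,d):
    u,v,d=map(np.asarray,(u,v,d))
    P=np.stack([(u-c['cx'])/c['fx']*d,(v-c['cy'])/c['fy']*d,d],-1)
    return (P-c['t'])@c['R']
def onz(c,u,v,z):
    o=-c['R'].T@c['t']; r=c['R'].T@np.array([(u-c['cx'])/c['fx'],(v-c['cy'])/c['fy'],1.]); return o+r*(z-o[2])/r[2]
def proj(c,X):
    q=c['R']@np.asarray(X)+c['t']; return q[0]/q[2]*c['fx']+c['cx'],q[1]/q[2]*c['fy']+c['cy']
E
python3 - <<'E'
from h import *
p,d=manip.camera('top'); c=manip.get_calibration('top')
save('top_zoomL',cv2.resize(p[100:290,60:240],None,fx=4,fy=3.1,interpolation=cv2.INTER_CUBIC)[:600])
save('top_zoomR',cv2.resize(p[90:245,265:445],None,fx=3.8,fy=3.8,interpolation=cv2.INTER_CUBIC))
names=['wide_plate_c','slim_plate_c','close_plate_c','full_wheel_c','worn_wheel_c','knob_c','caddy','post_station','spindle_station','cup_station']
for cam in('top','side'):
    p,d=manip.camera(cam); c=manip.get_calibration(cam)
    for n in names:
        for r in manip.regions_of(cam,n)[:4]:
            m=r['region']&(d>0); v,u=np.nonzero(m)
            if len(v)==0: continue
            P=depro(c,u,v,d[v,u]); zt=np.percentile(P[:,2],80)
            T=P[P[:,2]>zt-.006]
            (cx,cy),(w,h),a=cv2.minAreaRect((T[:,:2]*1000).astype(np.float32))
            print(cam,n,round(r['score'],2),np.round(r['xy']),len(v),'rect',np.round([cx,cy,w,h,a],1),'z',round(zt*1000,1))
E
```

```text
top wide_plate_c 0.63 [202. 183.] 812 rect [483.3  57.4 100.3  55.9  17.3] z 11.4
top slim_plate_c 0.96 [111. 261.] 534 rect [273.5 274.4 100.5  36.8  63.7] z 11.4
top slim_plate_c 0.72 [320. 203.] 1903 rect [ 437.3 -253.6   98.4  137.    10.2] z 11.5
top slim_plate_c 0.71 [149. 189.] 548 rect [476.3 197.   38.2  99.7  74.8] z 11.9
top slim_plate_c 0.67 [172. 236.] 530 rect [348.3 128.8  36.1  98.8   2.7] z 11.5
top close_plate_c 0.8 [ 93. 198.] 574 rect [442.5 343.8  99.5  38.1  14.8] z 11.4
top full_wheel_c 0.9 [201. 122.] 401 rect [640.7  64.9  54.6  54.6  40.8] z 26.7
top worn_wheel_c 0.71 [151. 131.] 187 rect [614.9 196.5  36.2  35.1  45.9] z 26.6
top knob_c 0.78 [ 88. 139.] 192 rect [595.8 351.9  34.7  35.4  29.5] z 32.9
top caddy 0.57 [315. 185.] 1924 rect [ 539.4 -233.6  350.6  151.2   10.5] z 10.9
top caddy 0.3 [318. 206.] 1843 rect [ 435.5 -252.9  100.3  131.8   10.3] z 11.6
top post_station 0.96 [409. 213.] 1806 rect [ 420.1 -481.6   98.4  131.1   27.7] z 7.6
top post_station 0.61 [309. 128.] 1765 rect [ 641.1 -214.7   99.7  130.3   10.5] z 11.9
top spindle_station 0.72 [3
[... 706 characters left out ...]
33.5  27.9  38.1] z 31.9
side worn_wheel_c 0.46 [237. 147.] 152 rect [612.9 194.   38.2  36.   52. ] z 25.2
side knob_c 0.47 [205. 132.] 112 rect [594.1 349.6  36.3  34.8  68. ] z 31.9
side knob_c 0.38 [235. 149.] 125 rect [613.  194.   38.1  35.9  51.5] z 25.5
side caddy 0.86 [319. 256.] 1738 rect [ 538.5 -233.5  355.3  152.1   10.4] z 12.2
side post_station 0.97 [343. 207.] 1166 rect [ 640.  -213.9  101.3  133.4   10.4] z 12.2
side post_station 0.92 [371. 317.] 2786 rect [ 420.1 -483.2  102.3  133.5   28.6] z 7.8
side spindle_station 0.64 [295. 249.] 1699 rect [ 437.3 -250.8  105.   134.2   10.4] z 11.7
side cup_station 0.88 [318. 227.] 1405 rect [ 535.9 -234.   107.5  131.5   10.9] z 12.4
```

View pics/top_zoomL.png

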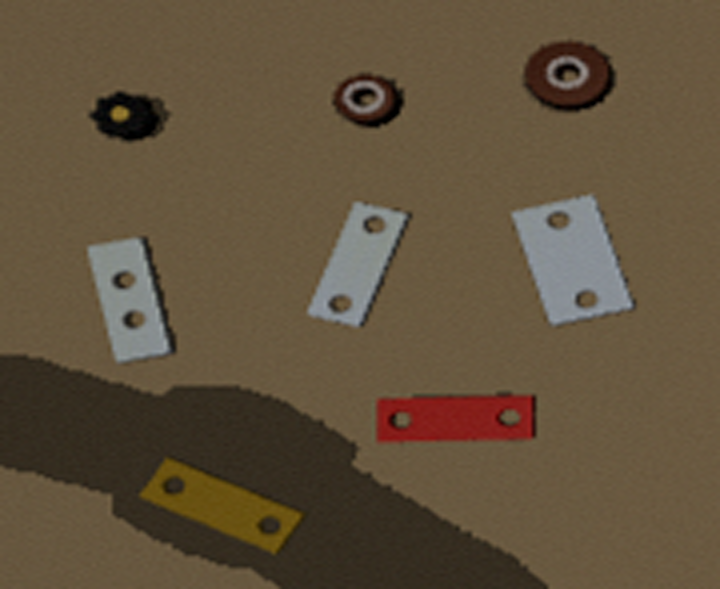

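View pics/top_zoomR.png

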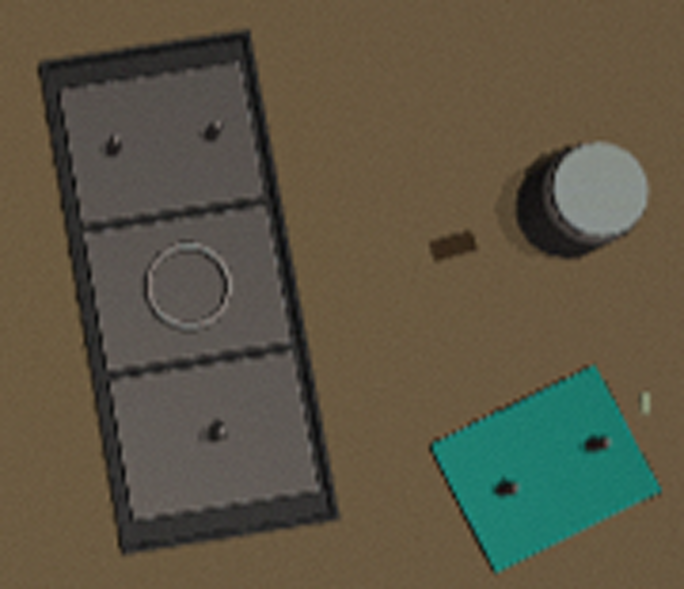

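```bash
python3 -m handwheel '[[1,40,-60,0,0,0,8],[1,60,-120,0,0,0,16],[1,80,-180,0,0,0,24],[1,100,-240,0,0,0,32],[1,120,-300,0,0,0,39]]'; python3 -m handwheel '[[1,20,-60,0,0,0,0],[1,40,-120,0,0,0,0],[1,60,-180,0,0,0,0],[1,80,-240,0,0,0,0],[1,100,-300,0,0,0,0]]'
python3 - <<'E'
from h import *
print(manip.finger_overhang)
s=manip.get_state();c=manip.get_calibration('wrist'); print(s['tcp_pos'],s['tool_rot'][:,1],s['joints'],-c['R'].T@c['t'])
p,d=manip.camera('wrist');save('w1',p)
for n in ('wide_plate_c','slim_plate_c'):
        for r in manip.regions_of('wrist',n)[:4]:
            m=r['region']&(d>0); v,u=np.nonzero(m)
            P=depro(c,u,v,d[v,u]); zt=np.percentile(P[:,2],80)
            T=P[P[:,2]>zt-.006]
            (cx,cy),(w,h),a=cv2.minAreaRect((T[:,:2]*1000).astype(np.float32))
            print(n,round(r['score'],2),np.round(r['xy']),len(v),'rect',np.round([cx,cy,w,h,a],1),'z',round(zt*1000,1))
E
```

```text
time: 1.92
tcp_pos: [0.3822, 0.3844, 0.2455]
tool_rot: [[-0.952, -0.305, 0.001], [-0.305, 0.952, 0.0], [-0.001, 0.0, -1.0]]
force: [1.6, -0.7, -0.7]
opening: 0.0854
time: 2.55
tcp_pos: [0.481, 0.088, 0.2457]
tool_rot: [[-0.954, -0.301, 0.001], [-0.301, 0.954, 0.0], [-0.001, -0.0, -1.0]]
force: [1.6, -0.5, -0.0]
opening: 0.0852
0.014
[0.48098642 0.08795974 0.24566782] [-3.01245995e-01  9.53546458e-01 -5.20866970e-05] [-0.17926286  0.32219902 -0.15214107  2.12204539  0.0745836   0.70103853
  1.49612593] [0.40069613 0.06244926 0.37393445]
wide_plate_c 0.92 [230. 145.] 4595 rect [482.3  57.6  99.3  56.1  17.4] z 10.2
slim_plate_c 0.84 [353. 172.] 2808 rect [475.  197.7  37.   99.7  74.3] z 10.3
slim_plate_c 0.72 [338.  35.] 3872 rect [346.9 128.5  36.2  99.8   2.9] z 10.3
slim_plate_c 0.7 [434. 298.] 957 rect [537.9 250.4 272.3  35.   61.6] z 32.2
slim_plate_c 0.56 [501.  16.] 1175 rect [281.9 277.   66.2  22.7  63.5] z 10.2
```

View pics/w1.png

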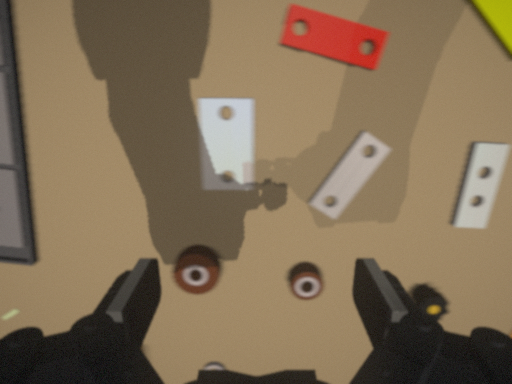

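```bash
python3 -m handwheel '[[0.65,-2,-17.5,-50,0,0,0],[0.65,-2,-17.5,-100,0,0,0],[0.65,-2,-17.5,-150,0,0,0],[0.65,-2,-17.5,-190,0,0,0],[0.65,-2,-17.5,-190,0,0,0]]' 40; python3 -m handwheel '[[0.65,0,0,0,0,0,0],[0.65,0,0,0,0,0,0]]';  python3 - <<'E'
from h import *
s=manip.get_state();c=manip.get_calibration('wrist'); print(s['tcp_pos'],s['opening'])
p,d=manip.camera('wrist');save('w2',p)
E
```

```text
time: 3.32
tcp_pos: [0.4768, 0.0736, 0.0532]
tool_rot: [[-0.953, -0.303, -0.005], [-0.303, 0.953, -0.001], [0.005, 0.001, -1.0]]
force: [0.2, 0.2, 0.3]
opening: 0.0705
time: 3.58
tcp_pos: [0.4792, 0.0728, 0.057]
tool_rot: [[-0.954, -0.301, 0.003], [-0.301, 0.954, 0.001], [-0.003, -0.0, -1.0]]
force: [0.9, 0.5, -0.2]
opening: 0.0705
[0.4791968  0.07281961 0.05696813] 0.07054840575590901
```

View pics/w2.png

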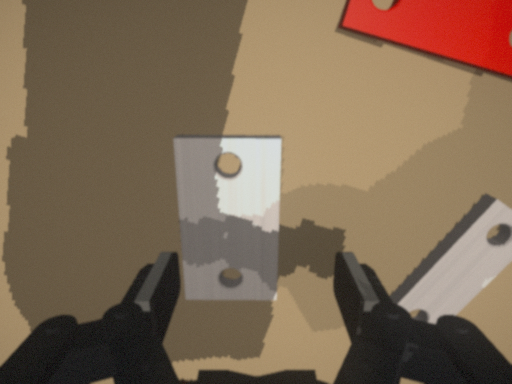

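```bash
python3 -m handwheel '[[0.65,4,-15,0,0,0,0],[0.65,4,-15,-15,0,0,0],[0.65,4,-15,-25,0,0,0],[0.65,4,-15,-25,0,0,0]]' 40
python3 - <<'E'
from h import *
s=manip.get_state();c=manip.get_calibration('wrist'); print(s['tcp_pos'],s['opening'],s['force'])
p,d=manip.camera('wrist');save('w3',p)
r=manip.regions_of('wrist','wide_plate_c')[0]
m=r['region']&(d>0); v,u=np.nonzero(m)
P=depro(c,u,v,d[v,u]); zt=np.percentile(P[:,2],80)
T=P[P[:,2]>zt-.006]
print(zt,cv2.minAreaRect((T[:,:2]*1000).astype(np.float32)))
E
```

```text
time: 4.12
tcp_pos: [0.4816, 0.0574, 0.029]
tool_rot: [[-0.954, -0.301, -0.002], [-0.301, 0.954, -0.0], [0.002, 0.0, -1.0]]
force: [-0.2, -0.0, -1.3]
opening: 0.0702
[0.48159745 0.05738463 0.02900327] 0.07023877990648475 [-0.20651222 -0.02706966 -1.27552705]Traceback (most recent call last):
  File "<stdin>", line 4, in <module>
IndexError: list index out of range
```

View pics/w3.png

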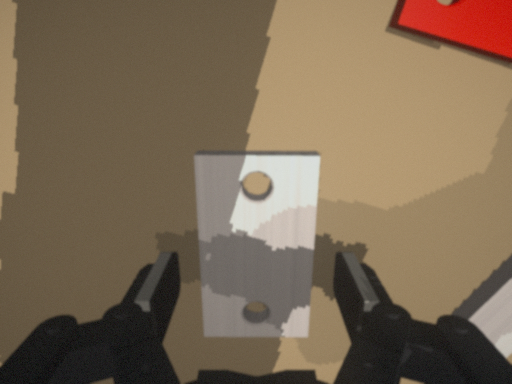

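```bash
python3 - <<'E'
from h import *
c=manip.get_calibration('wrist')
for q in ((256.5,184),(256,309),(196,152),(319,152),(206,336),(309,335)): print(q,onz(c,*q,.010))
E
python3 -m handwheel '[[0.65,2,0,-8,0,0,0],[0.65,2,0,-14,0,0,0],[0.65,2,0,-14,0,0,0]]'
```

```text
(256.5, 184) [0.44835985 0.04697    0.01      ]
(256, 309) [0.51426371 0.06755155 0.01      ]
(196, 152) [0.44220125 0.01686625 0.01      ]
(319, 152) [0.42575068 0.06891201 0.01      ]
(206, 336) [0.53922453 0.04703102 0.01      ]
(309, 335) [0.52181207 0.10002378 0.01      ]
time: 4.6
tcp_pos: [0.4841, 0.0574, 0.0157]
tool_rot: [[-0.954, -0.301, -0.001], [-0.301, 0.954, -0.0], [0.001, 0.0, -1.0]]
force: [0.3, 0.3, 0.1]
opening: 0.0704
```

```bash
python3 -m handwheel '[[0.6,-1.5,0,-2.5,0,0,0],[0.6,-1.5,0,-2.5,0,0,0]]'
python3 -m handwheel '[[-1,0,0,0,0,0,0],[-1,0,0,0,0,0,0],[-1,0,0,0,0,0,0],[-1,0,0,0,0,0,0]]' 40
python3 -m handwheel '[[-1,0,0,0,0,0,0],[-1,0,0,0,0,0,0],[-1,0,0,15,0,0,0],[-1,0,0,40,0,0,0],[-1,0,0,40,0,0,0]]' 50
python3 - <<'E'
from h import *
s=manip.get_state();c=manip.get_calibration('wrist'); print(s['tcp_pos'],s['opening'],s['force'])
p,d=manip.camera('wrist');save('w4',p)
p,d=manip.camera('side');save('s4',cv2.resize(p[120:260,150:330],None,fx=4,fy=4))
E
```

```text
time: 4.85
tcp_pos: [0.4826, 0.0574, 0.0137]
tool_rot: [[-0.954, -0.301, -0.0], [-0.301, 0.954, -0.0], [0.0, 0.0, -1.0]]
force: [-0.1, -0.3, 0.7]
opening: 0.0682
time: 5.35
tcp_pos: [0.4828, 0.0574, 0.0142]
tool_rot: [[-0.954, -0.301, 0.0], [-0.301, 0.954, 0.0], [-0.0, -0.0, -1.0]]
force: [-1.6, 1.4, 5.2]
opening: 0.0544
time: 5.98
tcp_pos: [0.4837, 0.0573, 0.0557]
tool_rot: [[-0.954, -0.301, 0.003], [-0.301, 0.954, 0.001], [-0.003, -0.0, -1.0]]
force: [0.3, 1.2, -1.5]
opening: 0.0542
[0.48370712 0.05733612 0.05569431] 0.05419828891460407 [ 0.32326024  1.16662337 -1.51592231]
```

View pics/w4.png

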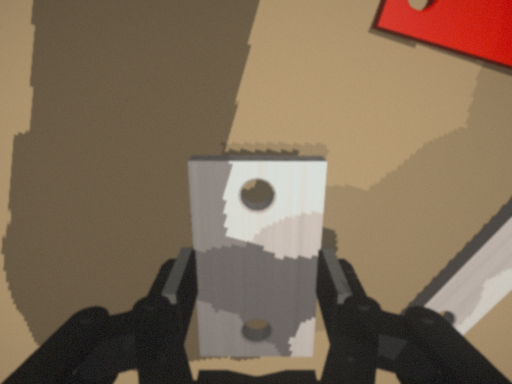

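View pics/s4.png

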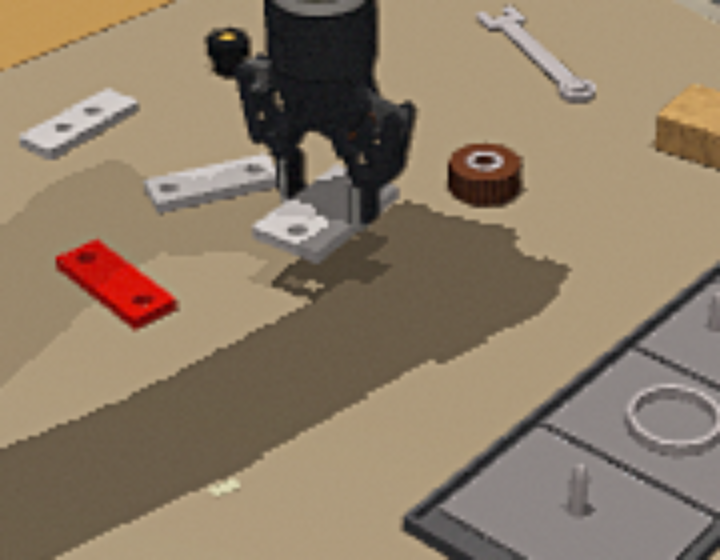

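```bash
python3 -m handwheel '[[-1,0,0,50,0,0,-5],[-1,20,-30,80,0,0,-15],[-1,40,-60,80,0,0,-25],[-1,60,-90,80,0,0,-35],[-1,75,-130,80,0,0,-45]]'
python3 -m handwheel '[[-1,15,-30,0,0,0,-10],[-1,30,-60,0,0,0,-20],[-1,50,-90,0,0,0,-30],[-1,70,-120,0,0,0,-40],[-1,82,-142,0,0,0,-50]]'
python3 -m handwheel '[[-1,0,0,0,0,0,0],[-1,0,0,0,0,0,0]]'
python3 - <<'E'
from h import *
s=manip.get_state();c=manip.get_calibration('wrist'); print(s['tcp_pos'],s['opening'],s['force'],np.degrees(np.arctan2(s['tool_rot'][1,1],s['tool_rot'][0,1])))
p,d=manip.camera('wrist');save('w5',p)
E
```

```text
time: 6.7
tcp_pos: [0.5584, -0.0729, 0.1331]
tool_rot: [[-0.885, 0.465, -0.001], [0.465, 0.885, 0.0], [0.001, 0.0, -1.0]]
force: [0.7, -0.2, -1.0]
opening: 0.0545
time: 7.32
tcp_pos: [0.6401, -0.216, 0.1326]
tool_rot: [[-0.211, 0.978, -0.001], [0.978, 0.211, -0.001], [-0.0, -0.001, -1.0]]
force: [0.3, 0.3, -1.1]
opening: 0.0539
time: 7.58
tcp_pos: [0.6391, -0.2137, 0.1327]
tool_rot: [[-0.219, 0.976, -0.002], [0.976, 0.219, 0.001], [0.001, -0.002, -1.0]]
force: [-0.2, 1.3, -1.2]
opening: 0.0543
[ 0.63908236 -0.21369965  0.13269713] 0.05434284836066134 [-0.23624245  1.34530797 -1.23499926] 12.666823618501319
```

View pics/w5.png

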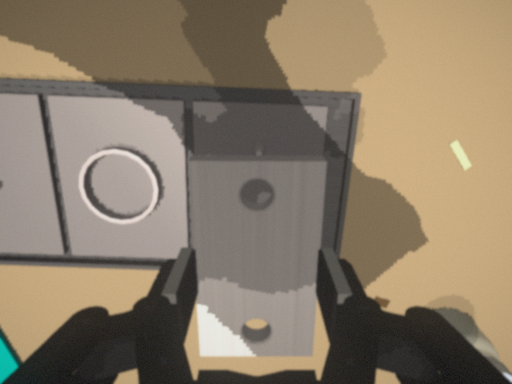

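```bash
cat >> h.py <<'E'
def posts():
    for cam in ('top','side','wrist'):
        c=manip.get_calibration(cam); p,d=manip.camera(cam)
        v,u=np.nonzero(d>0); P=depro(c,u,v,d[v,u])
        for nm,ctr in (('p+',(.6349,-.1801)),('p-',(.6476,-.2489)),('sp',(.4367,-.2523))):
            k=(np.hypot(P[:,0]-ctr[0],P[:,1]-ctr[1])<.015)&(P[:,2]>.024)&(P[:,2]<.056)
            if k.sum()>2: print(cam,nm,k.sum(),np.round(np.median(P[k],0)*1000,1),'zmax',P[k,2].max().round(4))
E
python3 - <<'E'
from h import *
posts()
c=manip.get_calibration('wrist'); z=.1327-.0042
a=onz(c,257.5,190,z); b=onz(c,257,325,z); print(a,b,np.linalg.norm(a-b),(a+b)/2,np.degrees(np.arctan2(*(a-b)[:2][::-1])))
E
```

```text
top sp 16 [ 435.8 -250.8   39.8] zmax 0.0458
side p+ 16 [ 632.2 -180.8   33.3] zmax 0.0415
side p- 19 [ 644.4 -250.4   33.6] zmax 0.0418
side sp 33 [ 433.4 -255.4   39. ] zmax 0.048
wrist p+ 141 [ 633.4 -178.1   34.8] zmax 0.0406
[ 0.63257758 -0.17589066  0.1285    ] [ 0.64744557 -0.24304361  0.1285    ] 0.0687791875587688 [ 0.64001157 -0.20946714  0.1285    ] 102.48417694892807
```

Run:
```python
from h import *
p,d=manip.camera('wrist');save('w5z',cv2.resize(p[140:370,170:350],None,fx=2.6,fy=2.6,interpolation=cv2.INTER_CUBIC))
c=manip.get_calibration('wrist')
r=manip.regions_of('wrist','wide_plate_c')
for q in r[:2]:
    v,u=np.nonzero(q['region']&(d>0)); P=depro(c,u,v,d[v,u]); print(q['score'],len(v),cv2.minAreaRect((P[:,:2]*1000).astype(np.float32)),np.percentile(P[:,2],[10,50,90]))
v,u=np.nonzero((d>0)); P=depro(c,u,v,d[v,u])
cc=(np.abs(u-257)<50)&(v>165)&(v<245); print(np.median(P[cc,2]))
# plate pts by height
k=(np.abs(P[:,2]-np.median(P[cc,2]))<.004)&(np.abs(u-257)<75)
print(cv2.minAreaRect((P[k][:,:2]*1000).astype(np.float32)),v[k].min(),v[k].max())
# plane tilt
A=np.c_[P[k][:,:2],np.ones(k.sum())]; print(np.linalg.lstsq(A,P[k][:,2],rcond=None)[0])
```

```text
0.82 24338 ((653.101806640625, -270.8173828125), (112.06746673583984, 220.31117248535156), 12.558968544006348) [0.12798396 0.12887795 0.12961962]
0.128858674847325
((640.348388671875, -212.8662872314453), (65.67813873291016, 101.61915588378906), 12.127161979675293) 157 355
[0.00090942 0.00055882 0.12842341]
```

View pics/w5z.png

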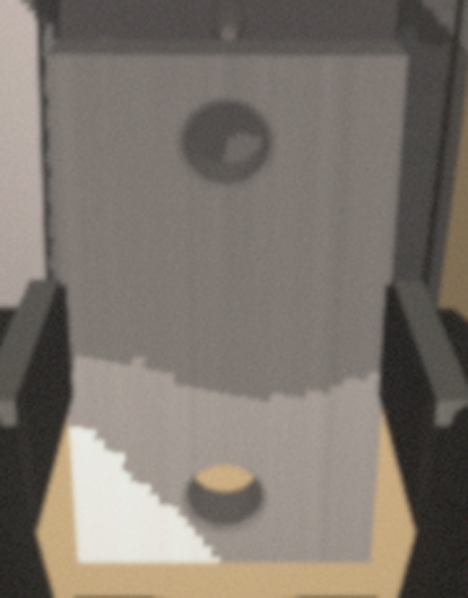

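```bash
python3 -m handwheel '[[-1,0.5,-1.5,0,0,0,-2.2],[-1,0.5,-1.5,-30,0,0,-2.2],[-1,0.5,-1.5,-60,0,0,-2.2],[-1,0.5,-1.5,-72,0,0,-2.2],[-1,0.5,-1.5,-72,0,0,-2.2]]'; python3 -m handwheel '[[-1,0,0,0,0,0,0]]';  python3 - <<'E'
from h import *
s=manip.get_state();c=manip.get_calibration('wrist'); print(s['tcp_pos'],s['opening'],s['force'],np.degrees(np.arctan2(s['tool_rot'][1,1],s['tool_rot'][0,1])))
p,d=manip.camera('wrist');save('w6',p)
v,u=np.nonzero((d>0)); P=depro(c,u,v,d[v,u])
k=(np.abs(P[:,2]-(s['tcp_pos'][2]-.004))<.003)&(np.abs(u-257)<75)
print(cv2.minAreaRect((P[k][:,:2]*1000).astype(np.float32)),v[k].min(),v[k].max())
p,d=manip.camera('side');save('s6',cv2.resize(p[130:300,230:400],None,fx=3.5,fy=3.5,interpolation=cv2.INTER_CUBIC))
E
```

```text
time: 8.5
tcp_pos: [0.6401, -0.2162, 0.0613]
tool_rot: [[-0.179, 0.984, -0.001], [0.984, 0.179, 0.0], [0.0, -0.001, -1.0]]
force: [-0.3, -0.2, 0.1]
opening: 0.0542
time: 8.62
tcp_pos: [0.641, -0.2165, 0.0628]
tool_rot: [[-0.179, 0.984, 0.001], [0.984, 0.179, -0.001], [-0.001, 0.001, -1.0]]
force: [1.1, 0.3, -2.1]
opening: 0.0541
[ 0.64095898 -0.21647373  0.06281791] 0.05412673082184411 [ 1.09237532  0.29628785 -2.05613338] 10.306217534870154
((641.9644165039062, -215.53164672851562), (65.74877166748047, 101.92939758300781), 10.3041410446167) 159 355
```

View pics/w6.png

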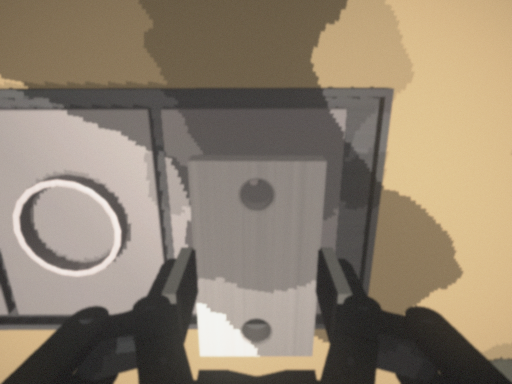

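View pics/s6.png

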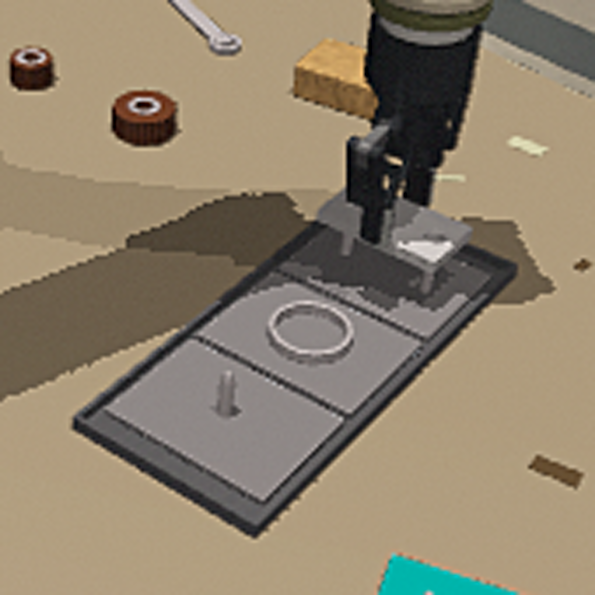

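Run:
```python
from h import *
p,d=manip.camera('wrist');c=manip.get_calibration('wrist');print(manip.get_state()['tcp_pos'])
q=cv2.convertScaleAbs(p,alpha=2)
save('w6a',cv2.resize(q[170:215,230:285],None,fx=10,fy=10,interpolation=cv2.INTER_CUBIC))
save('w6b',cv2.resize(q[310:350,230:285],None,fx=10,fy=10,interpolation=cv2.INTER_CUBIC))
for X in ((.6342,-.1805,.04),(.647,-.2485,.04)): print(proj(c,X))
```

```text
[ 0.64092485 -0.21630169  0.06286874]
(np.float64(253.84664214507293), np.float64(181.8052812429954))
(np.float64(254.9298388882048), np.float64(305.4639493047875))
```

View pics/w6a.png

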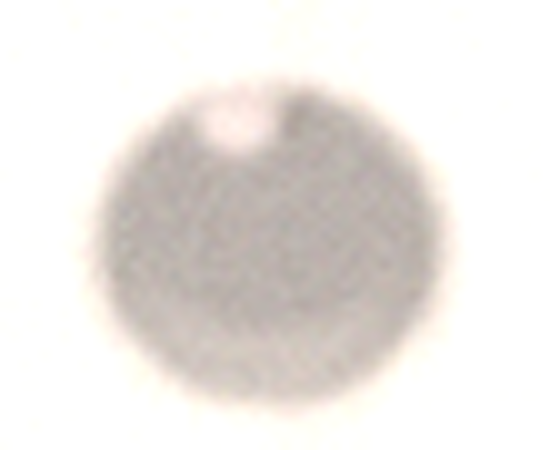

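View pics/w6b.png

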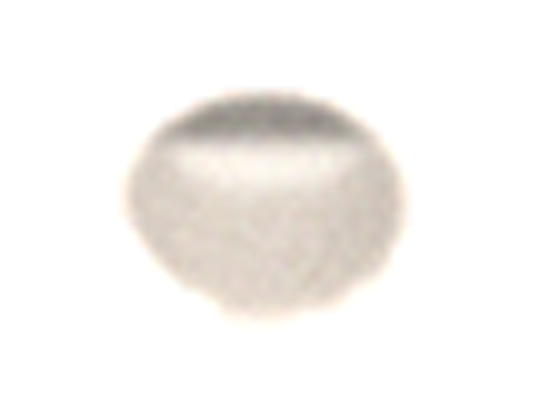

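```bash
python3 -m handwheel '[[-1,-1.2,1,0,0,0,0],[-1,-1.2,1,-8,0,0,0],[-1,-1.2,1,-16,0,0,0],[-1,-1.2,1,-16,0,0,0]]'; python3 -m handwheel '[[-1,0,0,-8,0,0,0],[-1,0,0,-16,0,0,0],[-1,0,0,-16,0,0,0]]'
```

```text
time: 9.28
tcp_pos: [0.6386, -0.2149, 0.0446]
tool_rot: [[-0.179, 0.984, -0.002], [0.984, 0.179, 0.0], [0.001, -0.002, -1.0]]
force: [-0.3, -0.1, -1.2]
opening: 0.0542
time: 9.65
tcp_pos: [0.6386, -0.215, 0.0288]
tool_rot: [[-0.179, 0.984, -0.001], [0.984, 0.179, 0.0], [0.001, -0.001, -1.0]]
force: [-0.9, -1.1, -2.5]
opening: 0.0545
```

No contact; lower the rest and release.

```bash
python3 -m handwheel '[[-1,0.5,0,-3,0,0,0],[-1,0.5,0,-4,0,0,0],[-1,0.5,0,-4,0,0,0]]'; python3 -m handwheel '[[0.6,0,0,0,0,0,0],[0.6,0,0,0,0,0,0],[0.6,0,0,0,0,0,0]]'; python3 -m handwheel '[[0.6,0,0,30,0,0,0],[0.6,0,0,80,0,0,0],[0.6,0,0,120,0,0,0],[0.6,0,0,120,0,0,0]]';  python3 - <<'E'
from h import *
p,d=manip.camera('side');save('s7',cv2.resize(p[130:300,230:400],None,fx=3.5,fy=3.5,interpolation=cv2.INTER_CUBIC))
c=manip.get_calibration('wrist');p,d=manip.camera('wrist');save('w7',p)
v,u=np.nonzero((d>0)); P=depro(c,u,v,d[v,u])
k=(np.abs(P[:,2]-.0205)<.0035)&(np.hypot(P[:,0]-.641,P[:,1]+.2145)<.06)
print(cv2.minAreaRect((P[k][:,:2]*1000).astype(np.float32)),np.median(P[k,2]))
posts()
E
```

```text
time: 10.02
tcp_pos: [0.6397, -0.2151, 0.0258]
tool_rot: [[-0.179, 0.984, 0.0], [0.984, 0.179, -0.0], [-0.0, 0.0, -1.0]]
force: [-0.3, 0.2, -1.8]
opening: 0.0544
time: 10.4
tcp_pos: [0.6398, -0.2152, 0.0259]
tool_rot: [[-0.179, 0.984, 0.0], [0.984, 0.179, -0.0], [-0.0, 0.0, -1.0]]
force: [-0.3, 0.1, -0.3]
opening: 0.0683
time: 10.9
tcp_pos: [0.6413, -0.2159, 0.1493]
tool_rot: [[-0.179, 0.984, 0.006], [0.984, 0.179, -0.002], [-0.003, 0.005, -1.0]]
force: [0.1, 0.2, -0.0]
opening: 0.0684
((640.449951171875, -213.4405975341797), (56.11992263793945, 100.36322021484375), 10.029040336608887) 0.01957262152586693
top sp 16 [ 435.6 -250.8   40.6] zmax 0.0459
side p+ 16 [ 632.5 -181.6   33. ] zmax 0.0423
side p- 19 [ 645.2 -250.    32. ] zmax 0.0424
side sp 33 [ 433.7 -254.6   37. ] zmax 0.0482
wrist p+ 139 [ 633.7 -178.3   34.9] zmax 0.0405
wrist p- 146 [ 646.1 -246.3   33.6] zmax 0.0407
```

View pics/w7.png

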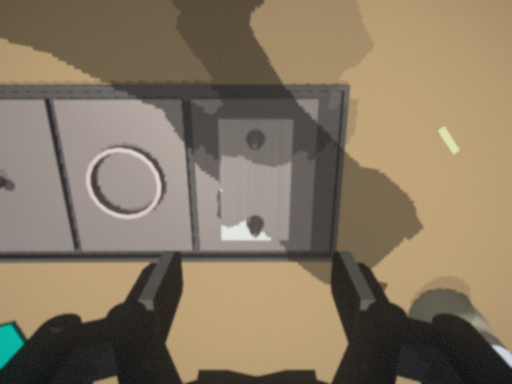

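View pics/s7.png

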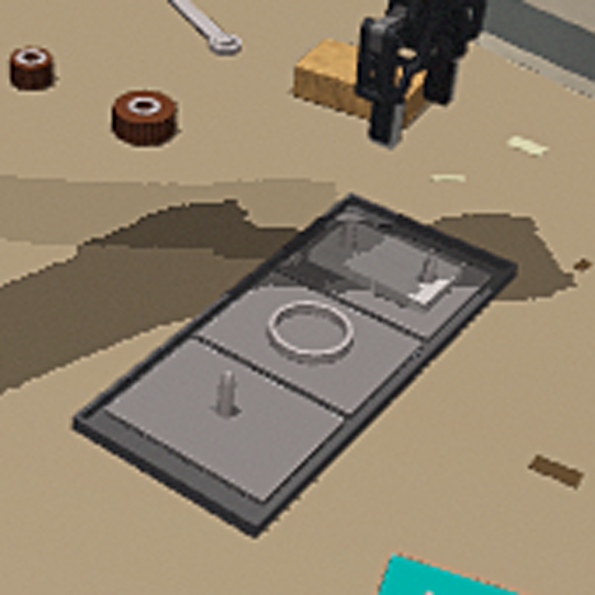

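```bash
python3 -m handwheel '[[0.2,-20,50,0,0,0,10],[0.2,-40,100,0,0,0,20],[0.2,-60,150,0,0,0,30],[0.2,-80,200,0,0,0,38],[0.2,-105,255,0,0,0,46]]'; python3 -m handwheel '[[0.2,-20,50,0,0,0,8],[0.2,-42,105,-30,0,0,16],[0.2,-60,158,-60,0,0,18],[0.2,-60,158,-60,0,0,18],[0.2,-60,158,-60,0,0,18]]';  python3 - <<'E'
from h import *
s=manip.get_state();c=manip.get_calibration('wrist'); print(s['tcp_pos'],s['opening'],s['force'],np.degrees(np.arctan2(s['tool_rot'][1,1],s['tool_rot'][0,1])))
p,d=manip.camera('wrist');save('w8',p)
v,u=np.nonzero((d>0)); P=depro(c,u,v,d[v,u])
k=(np.abs(P[:,2]-.010)<.0035)&(np.hypot(P[:,0]-.475,P[:,1]-.1975)<.06)
print(cv2.minAreaRect((P[k][:,:2]*1000).astype(np.float32)),np.median(P[k,2]))
E
```

```text
time: 11.78
tcp_pos: [0.5339, 0.041, 0.145]
tool_rot: [[-0.834, 0.551, -0.001], [0.551, 0.834, -0.0], [0.001, -0.001, -1.0]]
force: [0.9, 1.7, 0.4]
opening: 0.0512
time: 12.4
tcp_pos: [0.4742, 0.1975, 0.085]
tool_rot: [[-0.963, 0.27, -0.002], [0.27, 0.963, -0.001], [0.001, -0.002, -1.0]]
force: [-0.2, -0.7, 0.1]
opening: 0.0514
[0.47424777 0.19754893 0.08499024] 0.051398482552178465 [-0.24414047 -0.67174758  0.06343154] 74.35208730033789
((475.5072937011719, 197.77630615234375), (36.14707565307617, 101.10420227050781), 74.3206558227539) 0.009639032982200764
```

View pics/w8.png

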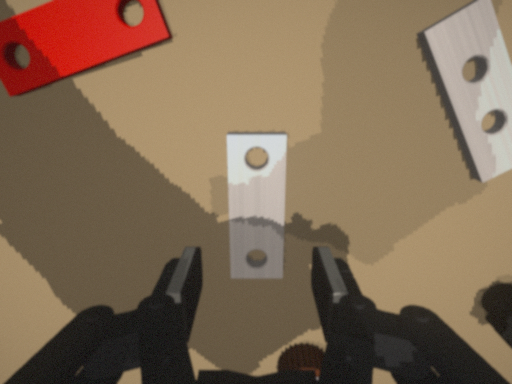

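```bash
python3 -m handwheel '[[0.2,1.2,0.2,-30,0,0,0],[0.2,1.2,0.2,-55,0,0,0],[0.2,1.2,0.2,-68.5,0,0,0],[0.2,1.2,0.2,-68.5,0,0,0]]'; python3 -m handwheel '[[-1,0,0,0,0,0,0],[-1,0,0,0,0,0,0],[-1,0,0,0,0,0,0],[-1,0,0,0,0,0,0]]' 50
```

```text
time: 12.95
tcp_pos: [0.476, 0.1969, 0.017]
tool_rot: [[-0.962, 0.272, -0.001], [0.272, 0.962, -0.001], [0.0, -0.001, -1.0]]
force: [-1.2, -0.2, -0.4]
opening: 0.0515
time: 13.45
tcp_pos: [0.4763, 0.1978, 0.0183]
tool_rot: [[-0.963, 0.271, 0.001], [0.271, 0.963, 0.0], [-0.001, 0.001, -1.0]]
force: [-1.0, -1.9, 8.1]
opening: 0.0341
```

```bash
python3 -m handwheel '[[-1,0,0,5,0,0,0],[-1,0,0,40,0,0,0],[-1,0,-30,90,0,0,-5],[-1,20,-80,120,0,0,-14],[-1,40,-130,120,0,0,-24]]'; python3 -m handwheel '[[-1,22,-55,0,0,0,-8],[-1,45,-110,0,0,0,-16],[-1,70,-165,0,0,0,-24],[-1,95,-220,0,0,0,-32],[-1,124,-281,0,0,0,-39.7]]';  python3 -m handwheel '[[-1,0,0,0,0,0,0],[-1,0,0,0,0,0,0]]'
cat >> h.py <<'E'
def held(n,hw=75):
    s=manip.get_state();c=manip.get_calibration('wrist'); print(s['tcp_pos'],s['opening'],s['force'],'jaw',np.degrees(np.arctan2(s['tool_rot'][1,1],s['tool_rot'][0,1])))
    p,d=manip.camera('wrist');save(n,p)
    v,u=np.nonzero((d>0)); P=depro(c,u,v,d[v,u])
    cc=(np.abs(u-257)<10)&(v>215)&(v<290); z=np.median(P[cc,2])
    k=(np.abs(P[:,2]-z)<.003)&(np.abs(u-257)<hw)
    print('top z',z,cv2.minAreaRect((P[k][:,:2]*1000).astype(np.float32)),v[k].min(),v[k].max())
    A=np.c_[P[k][:,:2],np.ones(k.sum())]; print('tilt',np.linalg.lstsq(A,P[k][:,2],rcond=None)[0][:2])
E
python3 -c "
from h import *
held('w9',50)"
```

```text
time: 14.08
tcp_pos: [0.5174, 0.0675, 0.1404]
tool_rot: [[-0.767, 0.641, 0.005], [0.641, 0.767, 0.002], [-0.003, 0.005, -1.0]]
force: [0.7, 0.2, -1.5]
opening: 0.0339
time: 14.7
tcp_pos: [0.6383, -0.2096, 0.1378]
tool_rot: [[-0.181, 0.984, 0.0], [0.984, 0.181, 0.001], [0.001, 0.001, -1.0]]
force: [2.0, 1.0, -1.1]
opening: 0.034
time: 14.95
tcp_pos: [0.6373, -0.2079, 0.1371]
tool_rot: [[-0.185, 0.983, -0.001], [0.983, 0.185, 0.001], [0.001, -0.001, -1.0]]
force: [-0.1, 0.6, -0.7]
opening: 0.0344
[ 0.63728525 -0.20787381  0.13710864] 0.03437831258559133 [-0.14195242  0.60412736 -0.70229361] jaw 10.64685780795004
top z 0.12824224596176848 ((638.2694702148438, -205.99136352539062), (44.449302673339844, 101.13409423828125), 10.966923713684082) 155 348
tilt [-7.52989453e-05  2.22290211e-03]
```

View pics/w9.png

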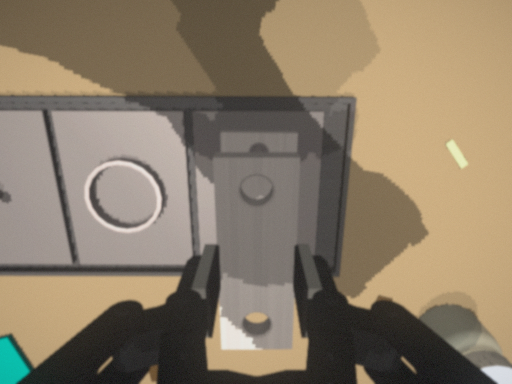

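```bash
python3 -m handwheel '[[-1,2.2,-8.2,0,0,0,0],[-1,2.2,-8.2,-30,0,0,0],[-1,2.2,-8.2,-60,0,0,0],[-1,2.2,-8.2,-72,0,0,0],[-1,2.2,-8.2,-72,0,0,0]]'; python3 -m handwheel '[[-1,0,0,0,0,0,0]]'
python3 - <<'E'
from h import *
held('w10',50)
p,d=manip.camera('wrist');c=manip.get_calibration('wrist')
q=cv2.convertScaleAbs(p,alpha=2)
save('w10a',cv2.resize(q[160:350,210:305],None,fx=3,fy=3,interpolation=cv2.INTER_CUBIC))
for X in ((.6342,-.1802,.04),(.647,-.2485,.04)): print(proj(c,X))
E
```

```text
time: 15.62
tcp_pos: [0.6397, -0.2163, 0.0649]
tool_rot: [[-0.185, 0.983, -0.001], [0.983, 0.185, 0.0], [0.001, -0.001, -1.0]]
force: [-0.1, -0.6, -1.3]
opening: 0.0341
time: 15.75
tcp_pos: [0.6405, -0.2168, 0.0664]
tool_rot: [[-0.185, 0.983, 0.001], [0.983, 0.185, -0.001], [-0.001, 0.001, -1.0]]
force: [0.1, -1.4, -0.9]
opening: 0.0341
[ 0.64047651 -0.21681412  0.06638371] 0.034127190865573025 [ 0.0579898  -1.38940401 -0.90922769] jaw 10.637533798006489
top z 0.05754150071116103 ((641.3927612304688, -214.87863159179688), (44.2409782409668, 101.02616119384766), 10.5274658203125) 155 348
tilt [0.00038791 0.00028815]
(np.float64(255.3940637691425), np.float64(178.10609517463604))
(np.float64(255.471767215512), np.float64(300.538173213758))
```

View pics/w10a.png

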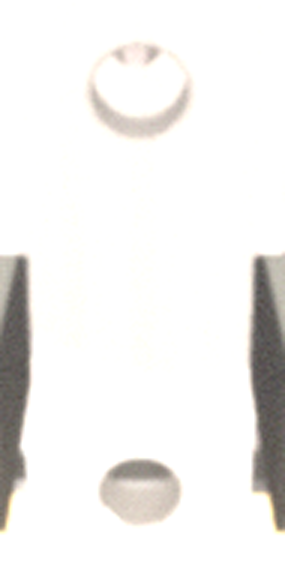

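```bash
python3 -m handwheel '[[-1,-0.7,0.6,0,0,0,0],[-1,-0.7,0.6,-8,0,0,0],[-1,-0.7,0.6,-16,0,0,0],[-1,-0.7,0.6,-16,0,0,0]]'; python3 -m handwheel '[[-1,0,0,-5,0,0,0],[-1,0.5,0,-9,0,0,0],[-1,0.5,0,-9,0,0,0]]'
```

```text
time: 16.35
tcp_pos: [0.6386, -0.2158, 0.0482]
tool_rot: [[-0.184, 0.983, -0.002], [0.983, 0.184, 0.0], [0.001, -0.002, -1.0]]
force: [0.7, -0.2, -0.9]
opening: 0.0342
time: 16.73
tcp_pos: [0.6395, -0.2159, 0.0398]
tool_rot: [[-0.185, 0.983, -0.001], [0.983, 0.185, 0.0], [0.0, -0.001, -1.0]]
force: [0.4, -0.4, -1.4]
opening: 0.0337
```

```bash
python3 -m handwheel '[[-1,0,0,-0.7,0,0,0],[-1,0,0,-0.7,0,0,0]]'; python3 -m handwheel '[[0.2,0,0,0,0,0,0],[0.2,0,0,0,0,0,0],[0.2,0,0,0,0,0,0]]'; python3 -m handwheel '[[0.2,0,0,20,0,0,0],[0.2,0,0,60,0,0,0],[0.2,0,0,105,0,0,0],[0.2,0,0,105,0,0,0]]';  python3 - <<'E'
from h import *
p,d=manip.camera('side');save('s11',cv2.resize(p[130:300,230:400],None,fx=3.5,fy=3.5,interpolation=cv2.INTER_CUBIC))
c=manip.get_calibration('wrist');p,d=manip.camera('wrist');save('w11',p)
v,u=np.nonzero((d>0)); P=depro(c,u,v,d[v,u])
for z in(.02,.03):
    k=(np.abs(P[:,2]-z)<.0035)&(np.hypot(P[:,0]-.641,P[:,1]+.2145)<.06)
    print(cv2.minAreaRect((P[k][:,:2]*1000).astype(np.float32)),np.median(P[k,2]))
E
```

```text
time: 16.98
tcp_pos: [0.6397, -0.216, 0.0397]
tool_rot: [[-0.184, 0.983, 0.0], [0.983, 0.184, -0.0], [-0.0, 0.0, -1.0]]
force: [-0.2, -0.2, -0.9]
opening: 0.0342
time: 17.35
tcp_pos: [0.6398, -0.216, 0.0397]
tool_rot: [[-0.184, 0.983, 0.0], [0.983, 0.184, -0.0], [-0.0, 0.0, -1.0]]
force: [-0.2, 0.1, -0.8]
opening: 0.0508
time: 17.85
tcp_pos: [0.6417, -0.217, 0.1497]
tool_rot: [[-0.184, 0.983, 0.007], [0.983, 0.184, -0.002], [-0.003, 0.007, -1.0]]
force: [0.5, -0.4, -0.0]
opening: 0.0512
((640.5364990234375, -213.5247039794922), (56.252750396728516, 100.45046997070312), 10.018095016479492) 0.019582419652999557
((640.4568481445312, -214.0771484375), (36.07069778442383, 101.27717590332031), 10.787883758544922) 0.02954811668299472
```

View pics/w11.png

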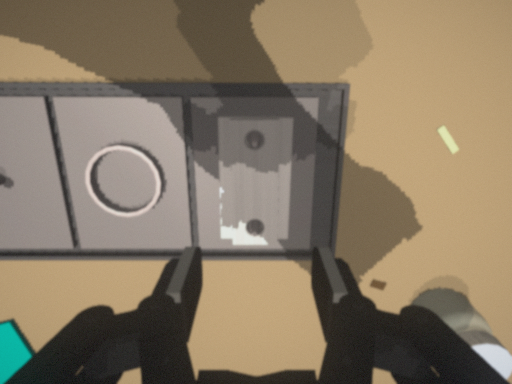

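View pics/s11.png

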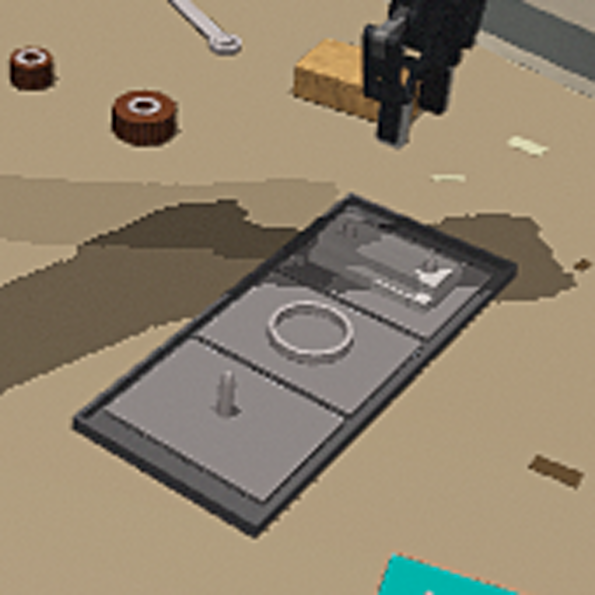

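```bash
python3 -m handwheel '[[0.7,0,55,0,0,0,0],[0.7,0,110,0,0,0,0],[0.7,0,165,0,0,0,0],[0.7,0,220,-10,0,0,0],[0.7,-1.5,281,-40,0,0,0]]'; python3 -m handwheel '[[0.7,0,0,0,0,0,0],[0.7,0,0,0,0,0,0]]'
cat >> h.py <<'E'
def circ(z,x,y,tol=.003,r=.045):
    c=manip.get_calibration('wrist');p,d=manip.camera('wrist')
    v,u=np.nonzero(d>0); P=depro(c,u,v,d[v,u])
    k=(np.abs(P[:,2]-z)<tol)&(np.hypot(P[:,0]-x,P[:,1]-y)<r)
    print(cv2.minEnclosingCircle((P[k][:,:2]*1000).astype(np.float32)),cv2.minAreaRect((P[k][:,:2]*1000).astype(np.float32)),np.median(P[k,2]),k.sum())
    return p
E
python3 -c "
from h import *
print(manip.get_state()['tcp_pos'])
save('w12',circ(.025,.640,.0645))"
```

```text
time: 18.58
tcp_pos: [0.6386, 0.0618, 0.107]
tool_rot: [[-0.184, 0.983, 0.001], [0.983, 0.184, 0.0], [-0.0, 0.001, -1.0]]
force: [0.8, 0.6, 0.1]
opening: 0.0726
time: 18.82
tcp_pos: [0.6377, 0.0598, 0.1062]
tool_rot: [[-0.185, 0.983, -0.002], [0.983, 0.185, -0.001], [-0.001, -0.002, -1.0]]
force: [-0.3, -0.2, 1.0]
opening: 0.0726
[0.63772897 0.05977933 0.10621167]
((640.123046875, 65.49061584472656), 28.723403930664062) ((640.2467651367188, 65.8773193359375), (56.16581726074219, 56.56467056274414), 8.969704627990723) 0.024587196658862456 4816
```

View pics/w12.png

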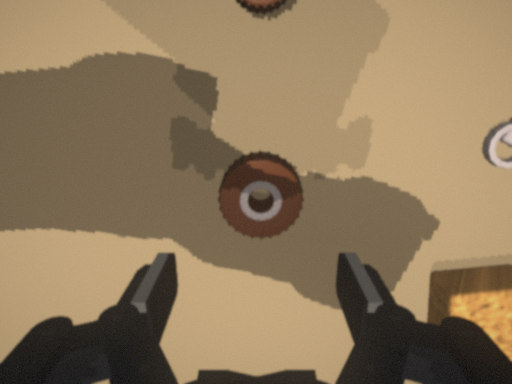

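```bash
python3 -m handwheel '[[0.7,2.5,5.5,0,0,0,0],[0.7,2.5,5.5,-40,0,0,0],[0.7,2.5,5.5,-75,0,0,0],[0.7,2.5,5.5,-88,0,0,0],[0.7,2.5,5.5,-88,0,0,0]]'; python3 -m handwheel '[[0.7,0,0,0,0,0,0]]'; python3 -m handwheel '[[-1,0,0,0,0,0,0],[-1,0,0,0,0,0,0],[-1,0,0,0,0,0,0],[-1,0,0,0,0,0,0],[-1,0,0,0,0,0,0]]' 40
```

```text
time: 19.5
tcp_pos: [0.6408, 0.0649, 0.0188]
tool_rot: [[-0.183, 0.983, -0.001], [0.983, 0.183, -0.0], [-0.0, -0.001, -1.0]]
force: [-0.1, -0.0, -0.6]
opening: 0.0726
time: 19.62
tcp_pos: [0.6416, 0.0653, 0.0203]
tool_rot: [[-0.184, 0.983, 0.002], [0.983, 0.184, 0.0], [-0.0, 0.002, -1.0]]
force: [0.1, -0.2, 1.0]
opening: 0.0727
time: 20.25
tcp_pos: [0.6413, 0.0656, 0.0207]
tool_rot: [[-0.184, 0.983, 0.002], [0.983, 0.184, 0.0], [0.0, 0.002, -1.0]]
force: [-2.5, -0.5, 9.4]
opening: 0.0547
```

```bash
python3 -m handwheel '[[-1,0,0,10,0,0,0],[-1,0,0,60,0,0,0],[-1,-20,-30,105,0,0,0],[-1,-52,-80,105,0,0,0],[-1,-84,-130,105,0,0,0]]'; python3 -m handwheel '[[-1,-30,-47,0,0,0,0],[-1,-60,-94,0,0,0,0],[-1,-90,-140,0,0,0,0],[-1,-120,-187,0,0,0,0],[-1,-120,-187,0,0,0,0]]';  python3 -m handwheel '[[-1,0,0,0,0,0,0]]'; python3 -c "
from h import *
s=manip.get_state();t=s['tcp_pos'];print(t)
save('w13',circ(t[2]+.004,t[0],t[1],.005))
posts()"
```

```text
time: 20.88
tcp_pos: [0.5564, -0.0653, 0.1255]
tool_rot: [[-0.186, 0.983, 0.003], [0.983, 0.186, -0.0], [-0.001, 0.003, -1.0]]
force: [0.2, -1.6, -1.2]
opening: 0.0546
time: 21.5
tcp_pos: [0.434, -0.2557, 0.125]
tool_rot: [[-0.176, 0.984, 0.0], [0.984, 0.176, -0.002], [-0.002, -0.0, -1.0]]
force: [-0.0, 0.6, -2.3]
opening: 0.0544
time: 21.62
tcp_pos: [0.4371, -0.2514, 0.1246]
tool_rot: [[-0.184, 0.983, 0.001], [0.983, 0.184, -0.0], [-0.0, 0.001, -1.0]]
force: [0.4, 0.1, -0.7]
opening: 0.0541
[ 0.43714061 -0.25138173  0.12456087]
((436.83807373046875, -244.2908935546875), 40.95302200317383) ((434.8951110839844, -248.2339324951172), (58.68741226196289, 65.26039123535156), 63.30915832519531) 0.1283596676121444 12072
top p+ 94 [ 634.2 -180.3   30.1] zmax 0.0442
top p- 92 [ 647.5 -248.5   30.5] zmax 0.0409
side p+ 60 [ 632.8 -181.7   30.9] zmax 0.0417
side p- 65 [ 645.6 -250.1   31.1] zmax 0.0429
side sp 33 [ 433.7 -254.5   36.5] zmax 0.0476
wrist sp 99 [ 434.6 -247.9   31.8] zmax 0.0402
```

View pics/w13.png

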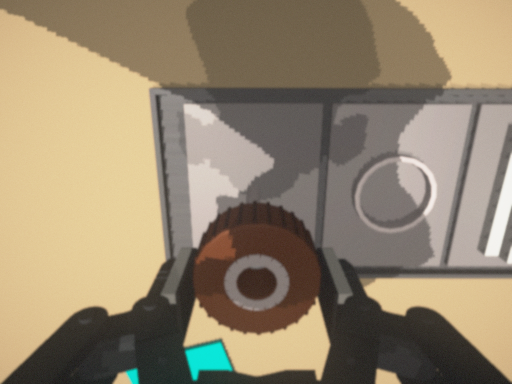

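Run:
```python
from h import *
c=manip.get_calibration('wrist'); p,d=manip.camera('wrist')
v,u=np.nonzero(d>0); P=depro(c,u,v,d[v,u])
z=.1284
hsv=cv2.cvtColor(p,cv2.COLOR_RGB2HSV)[v,u]
k=(np.abs(P[:,2]-z)<.0025)&(np.abs(u-257)<62)&(v>205)
print(cv2.minEnclosingCircle((P[k][:,:2]*1000).astype(np.float32)))
kk=k&(hsv[:,1]<60)&(np.hypot(u-257,v-282)<40); print(kk.sum(),cv2.minEnclosingCircle((P[kk][:,:2]*1000).astype(np.float32)),np.median(P[kk],0))
print(onz(c,257,282,z),manip.get_state()['tcp_pos'])
```

```text
((438.5314025878906, -250.02886962890625), 28.855621337890625)
1768 ((438.8216857910156, -250.2454376220703), 14.62165355682373) [ 0.43858252 -0.24957361  0.12836882]
[ 0.43884189 -0.24951821  0.1284    ] [ 0.43758098 -0.25022723  0.12400774]
```

```bash
python3 -m handwheel '[[-1,-2.2,-1.7,0,0,0,0],[-1,-2.2,-1.7,-30,0,0,0],[-1,-2.2,-1.7,-48,0,0,0],[-1,-2.2,-1.7,-48,0,0,0],[-1,-2.2,-1.7,-48,0,0,0]]'
python3 - <<'E'
from h import *
c=manip.get_calibration('wrist'); s=manip.get_state();print(s['tcp_pos']);p,d=manip.camera('wrist')
save('w14',cv2.convertScaleAbs(p,alpha=1.5))
v,u=np.nonzero(d>0); P=depro(c,u,v,d[v,u])
z=s['tcp_pos'][2]+.0044
k=(np.abs(P[:,2]-z)<.0025)&(np.abs(u-257)<62)&(v>205)
print(cv2.minEnclosingCircle((P[k][:,:2]*1000).astype(np.float32)))
print(proj(c,(.4364,-.2517,.046)))
p,d=manip.camera('side');save('s14',cv2.resize(p[130:300,230:400],None,fx=3.5,fy=3.5,interpolation=cv2.INTER_CUBIC))
p,d=manip.camera('top');save('t14',cv2.resize(p[90:245,265:445],None,fx=3.8,fy=3.8,interpolation=cv2.INTER_CUBIC))
E
```

```text
time: 22.5
tcp_pos: [0.4347, -0.2532, 0.0764]
tool_rot: [[-0.184, 0.983, 0.0], [0.983, 0.184, -0.0], [-0.0, 0.0, -1.0]]
force: [-0.4, 0.2, -0.7]
opening: 0.0546
[ 0.43471528 -0.25319945  0.07642272]
((435.8722229003906, -252.85386657714844), 29.0784912109375)
(np.float64(258.2002710791476), np.float64(241.79496709700646))
```

View pics/w14.png

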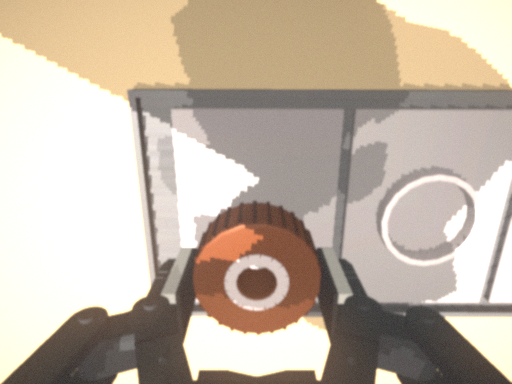

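View pics/s14.png

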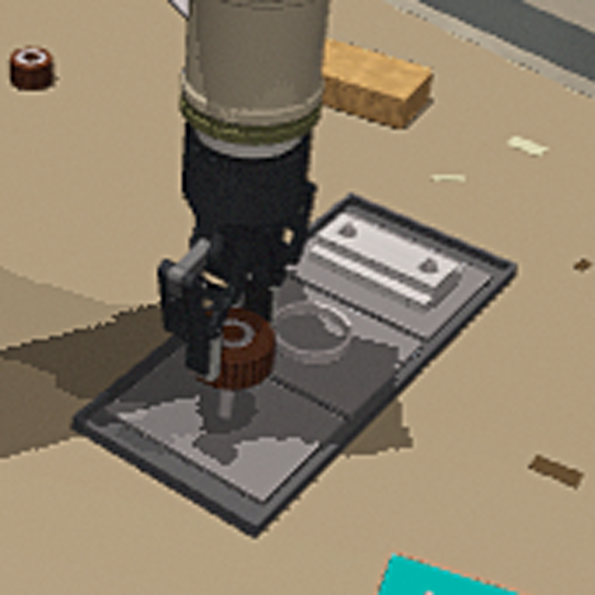

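```bash
python3 -m handwheel '[[-1,0.6,1.1,0,0,0,0],[-1,0.6,1.1,-10,0,0,0],[-1,0.6,1.1,-22,0,0,0],[-1,0.6,1.1,-30,0,0,0],[-1,0.6,1.1,-30,0,0,0]]'; python3 -m handwheel '[[-1,0,0,-7,0,0,0],[-1,0,0,-13,0,0,0],[-1,0,0,-13,0,0,0]]'
```

```text
time: 23.28
tcp_pos: [0.4347, -0.2519, 0.045]
tool_rot: [[-0.184, 0.983, -0.002], [0.983, 0.184, 0.001], [0.001, -0.001, -1.0]]
force: [-0.8, 0.6, -0.9]
opening: 0.0548
time: 23.65
tcp_pos: [0.435, -0.2519, 0.0326]
tool_rot: [[-0.184, 0.983, -0.001], [0.983, 0.184, 0.0], [0.0, -0.001, -1.0]]
force: [-0.1, -0.1, -1.9]
opening: 0.0542
```

```bash
python3 -m handwheel '[[-1,0,0,-1.5,0,0,0],[-1,0,0,-1.5,0,0,0]]'; python3 -m handwheel '[[0.7,0,0,0,0,0,0],[0.7,0,0,0,0,0,0],[0.7,0,0,0,0,0,0]]'; python3 -m handwheel '[[0.7,0,0,20,0,0,0],[0.7,0,0,60,0,0,0],[0.7,0,0,110,0,0,0],[0.7,0,0,110,0,0,0]]';  python3 - <<'E'
from h import *
p,d=manip.camera('side');save('s15',cv2.resize(p[130:300,230:400],None,fx=3.5,fy=3.5,interpolation=cv2.INTER_CUBIC))
print(manip.get_state()['tcp_pos'])
save('w15',circ(.035,.4364,-.2517))
E
```

```text
time: 23.9
tcp_pos: [0.4353, -0.252, 0.0316]
tool_rot: [[-0.184, 0.983, 0.0], [0.983, 0.184, -0.0], [-0.0, 0.0, -1.0]]
force: [-0.2, 0.3, -0.1]
opening: 0.0547
time: 24.28
tcp_pos: [0.4353, -0.252, 0.0316]
tool_rot: [[-0.185, 0.983, 0.0], [0.983, 0.185, -0.0], [-0.0, 0.0, -1.0]]
force: [0.5, 0.8, 1.0]
opening: 0.0724
time: 24.78
tcp_pos: [0.4366, -0.2527, 0.1445]
tool_rot: [[-0.184, 0.983, 0.005], [0.983, 0.184, -0.002], [-0.003, 0.005, -1.0]]
force: [0.5, 0.8, -0.5]
opening: 0.073
[ 0.43601568 -0.25212007  0.14298776]
((436.2341003417969, -251.40078735351562), 28.636878967285156) ((436.11810302734375, -251.31393432617188), (56.154937744140625, 56.2487678527832), 7.997933387756348) 0.03457472160579989 3924
```

View pics/w15.png

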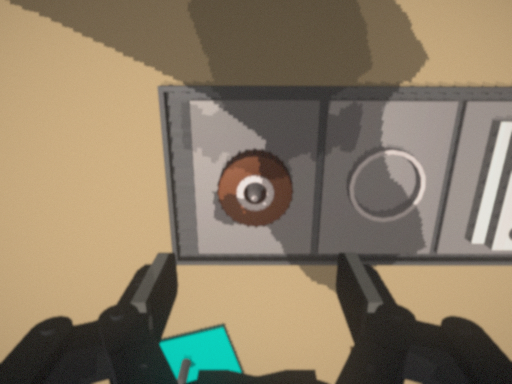

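View pics/s15.png

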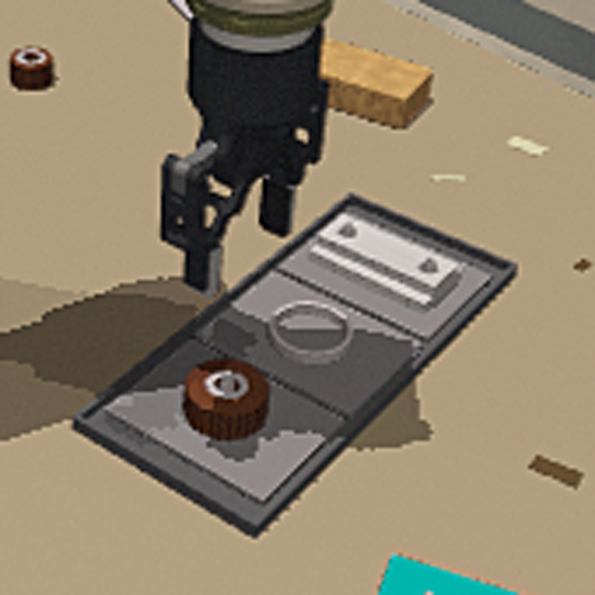

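```bash
python3 -m handwheel '[[0.3,15,57,0,0,0,0],[0.3,30,114,0,0,0,0],[0.3,45,171,0,0,0,0],[0.3,60,228,0,0,0,0],[0.3,75,285,0,0,0,0]]'; python3 -m handwheel '[[0.3,15,57,0,0,0,0],[0.3,30,114,0,0,0,0],[0.3,45,171,0,0,0,0],[0.3,60,228,0,0,0,0],[0.3,80,310,-30,0,0,0]]';  python3 -m handwheel '[[0.3,0,0,0,0,0,0],[0.3,0,0,0,0,0,0]]'; python3 -c "
from h import *
print(manip.get_state()['tcp_pos'])
save('w16',circ(.032,.594,.3505))"
```

```text
time: 25.5
tcp_pos: [0.5098, 0.0348, 0.1401]
tool_rot: [[-0.184, 0.983, -0.002], [0.983, 0.184, -0.001], [-0.0, -0.002, -1.0]]
force: [1.3, 0.4, 0.3]
opening: 0.0556
time: 26.12
tcp_pos: [0.5847, 0.3202, 0.1197]
tool_rot: [[-0.184, 0.983, 0.0], [0.983, 0.184, -0.0], [-0.0, 0.0, -1.0]]
force: [2.0, 0.2, 0.0]
opening: 0.0557
time: 26.38
tcp_pos: [0.5833, 0.3173, 0.1187]
tool_rot: [[-0.184, 0.983, -0.002], [0.983, 0.184, -0.002], [-0.002, -0.003, -1.0]]
force: [-0.0, -1.4, 0.1]
opening: 0.0554
[0.58334434 0.31725609 0.11867585]
((595.2550048828125, 352.3300476074219), 19.582916259765625) ((595.1427001953125, 352.36090087890625), (36.40473175048828, 36.64496612548828), 27.42156410217285) 0.031627025872270946 2363
```

View pics/w16.png

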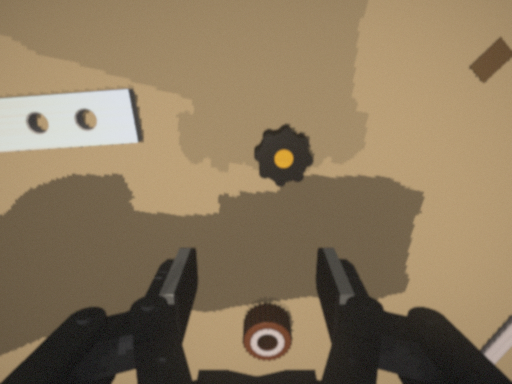

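```bash
python3 -m handwheel '[[0.3,11.9,35,0,0,0,0],[0.3,11.9,35,-10,0,0,0],[0.3,11.9,35,-40,0,0,0],[0.3,11.9,35,-40,0,0,0],[0.3,11.9,35,-40,0,0,0]]'; python3 -c "
from h import *
s=manip.get_state();c=manip.get_calibration('wrist');p,d=manip.camera('wrist');save('w17',p);print(s['tcp_pos'])"
```

```text
time: 27.05
tcp_pos: [0.5965, 0.352, 0.0813]
tool_rot: [[-0.183, 0.983, 0.0], [0.983, 0.183, -0.0], [-0.0, 0.0, -1.0]]
force: [0.3, 0.6, -0.0]
opening: 0.0554
[0.59653091 0.35197457 0.08126897]
```

View pics/w17.png

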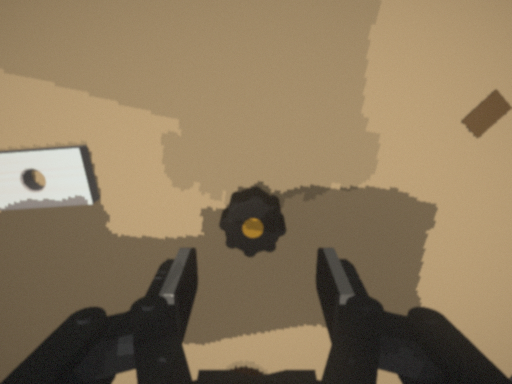

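```bash
python3 -m handwheel '[[0.3,-1.2,0.3,-30,0,0,0],[0.3,-1.2,0.3,-50,0,0,0],[0.3,-1.2,0.3,-53.5,0,0,0],[0.3,-1.2,0.3,-53.5,0,0,0]]'; python3 -m handwheel '[[-1,0,0,0,0,0,0],[-1,0,0,0,0,0,0],[-1,0,0,0,0,0,0],[-1,0,0,0,0,0,0]]' 40;  python3 -m handwheel '[[-1,0,0,10,0,0,0],[-1,0,0,40,0,0,0],[-1,0,0,80,0,0,0],[-1,0,0,80,0,0,0]]'; python3 -c "
from h import *
s=manip.get_state();t=s['tcp_pos'];c=manip.get_calibration('wrist');print(t)
save('w18',circ(t[2]+.004,t[0],t[1],.005,.03))
p,d=manip.camera('side');save('s18',cv2.resize(p[60:200,120:300],None,fx=4,fy=4))"
```

```text
time: 27.6
tcp_pos: [0.5952, 0.3533, 0.0274]
tool_rot: [[-0.184, 0.983, 0.0], [0.983, 0.184, -0.0], [-0.0, 0.0, -1.0]]
force: [-0.4, -1.0, 0.5]
opening: 0.0554
time: 28.1
tcp_pos: [0.5953, 0.3537, 0.0282]
tool_rot: [[-0.184, 0.983, 0.001], [0.983, 0.184, 0.001], [0.001, 0.001, -1.0]]
force: [-1.0, -0.5, 7.6]
opening: 0.0313
time: 28.6
tcp_pos: [0.5966, 0.3543, 0.1108]
tool_rot: [[-0.184, 0.983, 0.005], [0.983, 0.184, 0.003], [0.002, 0.005, -1.0]]
force: [-0.1, 0.2, -1.4]
opening: 0.0313
[0.59661808 0.35425869 0.11084949]
((595.6907958984375, 360.9354553222656), 28.855281829833984) ((593.9685668945312, 357.12518310546875), (41.996009826660156, 47.89017868041992), 66.48947143554688) 0.11424402465332284 5626
```

View pics/w18.png

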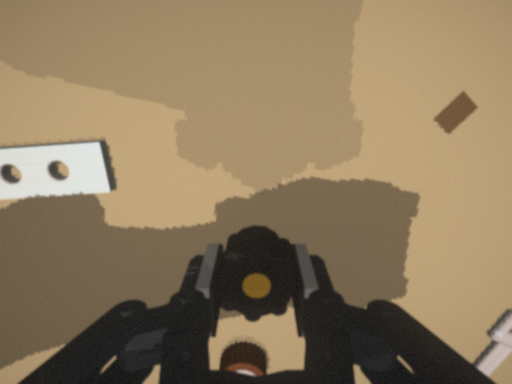

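View pics/s18.png

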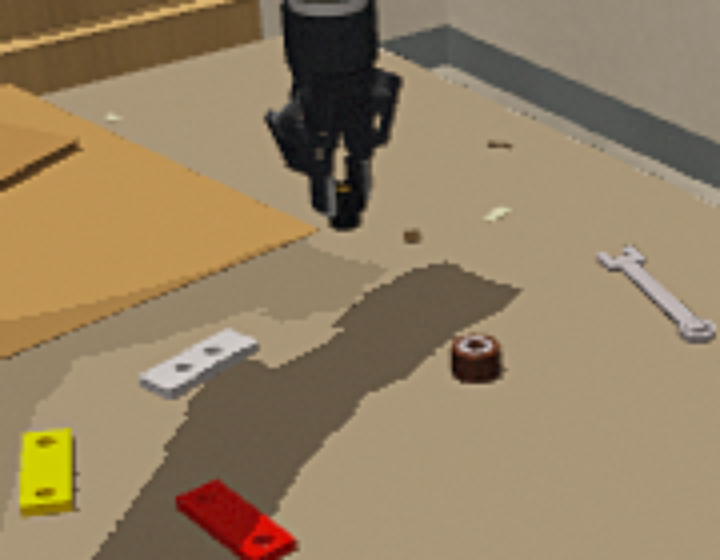

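```bash
python3 -m handwheel '[[-1,-6,-58,15,0,0,0],[-1,-12,-116,20,0,0,0],[-1,-18,-174,20,0,0,0],[-1,-24,-232,20,0,0,0],[-1,-29,-290,20,0,0,0]]'; python3 -m handwheel '[[-1,-6,-58,0,0,0,0],[-1,-12,-116,0,0,0,0],[-1,-18,-174,0,0,0,0],[-1,-24,-232,0,0,0,0],[-1,-29,-290,0,0,0,0]]'; python3 -m handwheel '[[-1,0,0,0,0,0,0],[-1,0,0,0,0,0,0]]';  python3 - <<'E'
from h import *
s=manip.get_state();c=manip.get_calibration('wrist');p,d=manip.camera('wrist');save('w19',p);print(s['tcp_pos'],s['opening'])
v,u=np.nonzero(d>0); P=depro(c,u,v,d[v,u])
k=(np.hypot(u-257,v-286)<10); print(np.median(P[k],0))
for r in manip.regions_of('top','cup_station')[:1]: pass
for cam in('top','side','wrist'):
    p,d=manip.camera(cam);c=manip.get_calibration(cam);v,u=np.nonzero(d>0); P=depro(c,u,v,d[v,u])
    k=(np.hypot(P[:,0]-.5385,P[:,1]+.2335)<.045)&(np.abs(P[:,2]-.0205)<.0035)
    if k.sum()>5: print(cam,k.sum(),cv2.minEnclosingCircle((P[k][:,:2]*1000).astype(np.float32)))
E
```

```text
time: 29.32
tcp_pos: [0.5649, 0.0618, 0.1262]
tool_rot: [[-0.185, 0.983, -0.001], [0.983, 0.185, -0.0], [-0.0, -0.001, -1.0]]
force: [-0.0, -0.8, 0.0]
opening: 0.0315
time: 29.95
tcp_pos: [0.5359, -0.228, 0.1261]
tool_rot: [[-0.185, 0.983, -0.002], [0.983, 0.185, 0.001], [0.001, -0.001, -1.0]]
force: [1.1, 0.5, -0.8]
opening: 0.0317
time: 30.2
tcp_pos: [0.5363, -0.2259, 0.1262]
tool_rot: [[-0.184, 0.983, -0.002], [0.983, 0.184, 0.001], [0.001, -0.001, -1.0]]
force: [-0.2, 0.4, -0.3]
opening: 0.0315
[ 0.5362837  -0.22594601  0.12622433] 0.0314627647944163
[ 0.53781367 -0.22752963  0.13032786]
side 116 ((537.907958984375, -232.7071533203125), 31.863815307617188)
wrist 1022 ((537.9208374023438, -233.0918426513672), 29.894550323486328)
```

View pics/w19.png

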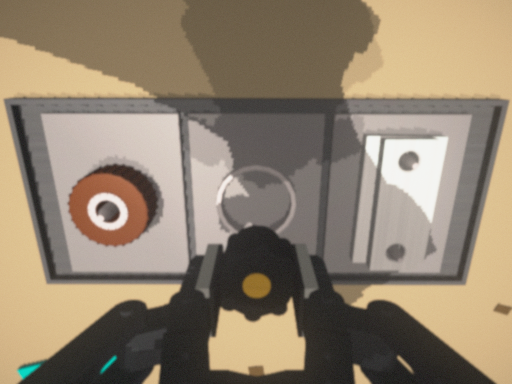

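```bash
python3 -m handwheel '[[-1,0.8,-6.5,0,0,0,0],[-1,0.8,-6.5,-30,0,0,0],[-1,0.8,-6.5,-60,0,0,0],[-1,0.8,-6.5,-83,0,0,0],[-1,0.8,-6.5,-83,0,0,0]]'; python3 -m handwheel '[[-1,0,0,-2,0,0,0],[-1,0,0,-3,0,0,0],[-1,0,0,-3,0,0,0]]'
```

```text
time: 31.08
tcp_pos: [0.5369, -0.2328, 0.0428]
tool_rot: [[-0.184, 0.983, -0.003], [0.983, 0.184, 0.001], [0.001, -0.002, -1.0]]
force: [-0.2, -0.2, 0.0]
opening: 0.0312
time: 31.45
tcp_pos: [0.538, -0.2331, 0.0417]
tool_rot: [[-0.185, 0.983, 0.001], [0.983, 0.185, -0.0], [-0.001, 0.001, -1.0]]
force: [0.3, -0.7, -0.6]
opening: 0.0313
```

```bash
python3 -m handwheel '[[-1,0,0,-2.5,0,0,0],[-1,0,0,-2.5,0,0,0]]'; python3 -m handwheel '[[-1,0,0,-0.8,0,0,0],[-1,0,0,-0.8,0,0,0]]'
python3 - <<'E'
from h import *
p,d=manip.camera('side');save('s20',cv2.resize(p[130:300,230:400],None,fx=3.5,fy=3.5,interpolation=cv2.INTER_CUBIC))
E
```

```text
time: 31.7
tcp_pos: [0.5376, -0.2329, 0.0386]
tool_rot: [[-0.184, 0.983, 0.0], [0.983, 0.184, -0.0], [-0.0, 0.0, -1.0]]
force: [1.3, 0.0, -0.6]
opening: 0.0316
time: 31.95
tcp_pos: [0.5377, -0.233, 0.0381]
tool_rot: [[-0.184, 0.983, 0.0], [0.983, 0.184, 0.0], [-0.0, 0.0, -1.0]]
force: [-1.2, 0.7, 4.2]
opening: 0.0316
```

View pics/s20.png

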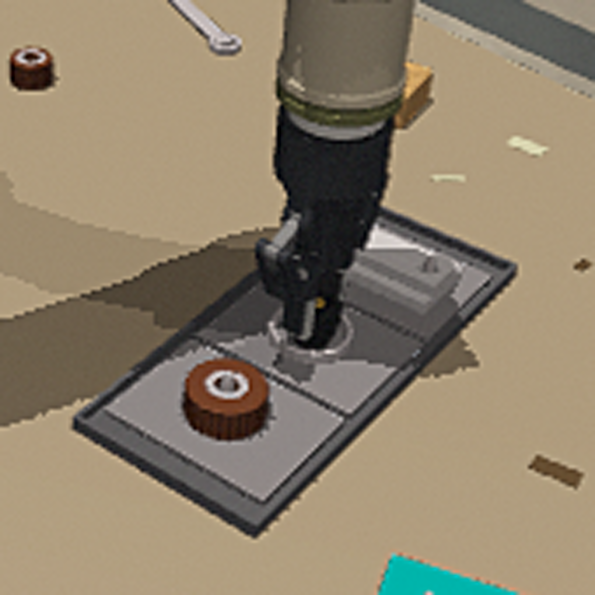

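Contact with the cup floor (4 N), so the knob stands. Release and check everything.

```bash
python3 -m handwheel '[[0,0,0,0,0,0,0],[0,0,0,0,0,0,0],[0,0,0,0,0,0,0]]'; python3 -m handwheel '[[0,0,0,15,0,0,0],[0,0,0,50,0,0,0],[0,0,0,100,0,0,0],[0,0,0,130,0,0,0],[0,0,0,130,0,0,0]]';  python3 -m handwheel '[[0,0,0,0,0,0,0],[0,0,0,0,0,0,0]]'
python3 - <<'E'
from h import *
p,d=manip.camera('side');save('s21',cv2.resize(p[130:300,230:400],None,fx=3.5,fy=3.5,interpolation=cv2.INTER_CUBIC))
print(manip.get_state()['tcp_pos'])
save('w21',circ(.042,.538,-.233,.004,.035)); circ(.035,.4364,-.2517)
c=manip.get_calibration('wrist');p,d=manip.camera('wrist')
v,u=np.nonzero((d>0)); P=depro(c,u,v,d[v,u])
for z in(.02,.03):
    k=(np.abs(P[:,2]-z)<.0035)&(np.hypot(P[:,0]-.641,P[:,1]+.2145)<.06)
    print(cv2.minAreaRect((P[k][:,:2]*1000).astype(np.float32)),np.median(P[k,2]))
p,d=manip.camera('top');c=manip.get_calibration('top')
for n in('close_plate_c','worn_wheel_c'):
    for r in manip.regions_of('top',n)[:3]:
        v,u=np.nonzero(r['region']&(d>0)); P=depro(c,u,v,d[v,u]); zt=np.percentile(P[:,2],80);T=P[P[:,2]>zt-.006]
        print(n,r['score'],cv2.minAreaRect((T[:,:2]*1000).astype(np.float32)),zt)
E
```

```text
time: 32.38
tcp_pos: [0.5376, -0.233, 0.0377]
tool_rot: [[-0.184, 0.983, -0.0], [0.983, 0.184, -0.0], [-0.0, -0.0, -1.0]]
force: [0.3, 0.0, 0.3]
opening: 0.043
time: 33.0
tcp_pos: [0.5388, -0.2335, 0.171]
tool_rot: [[-0.184, 0.983, 0.005], [0.983, 0.184, -0.001], [-0.002, 0.005, -1.0]]
force: [-0.2, -0.3, 0.9]
opening: 0.0426
time: 33.25
tcp_pos: [0.5371, -0.2327, 0.1669]
tool_rot: [[-0.184, 0.983, -0.002], [0.983, 0.184, 0.0], [0.001, -0.001, -1.0]]
force: [-0.6, 0.5, -0.4]
opening: 0.0426
[ 0.53716228 -0.23279819  0.16684785]
((539.0158081054688, -233.83128356933594), 19.613985061645508) ((538.931640625, -233.85940551757812), (36.22083282470703, 36.68860626220703), 26.693374633789062) 0.04153889260532011 1582
((436.2275085449219, -251.36119079589844), 28.782188415527344) ((436.3868408203125, -251.00144958496094), (56.113773345947266, 56.17446517944336), 16.655250549316406) 0.03445548372339936 3357
((640.6041259765625, -213.43289184570312), (57.13875198364258, 100.594970703125), 9.930875778198242) 0.019633468943938984
((640.3341674804688, -213.7703857421875), (36.931610107421875, 100.35997009277344), 10.814302444458008) 0.02959455639206582
close_plate_c 0.66 ((442.9515380859375, 342.8590087890625), (100.73311614990234, 37.21299743652344), 16.60929298400879) 0.01189232826185369
worn_wheel_c 0.47 ((616.0029296875, 196.3414306640625), (39.19969940185547, 37.049530029296875), 46.51642608642578) 0.026636628368022896
```

View pics/w21.png

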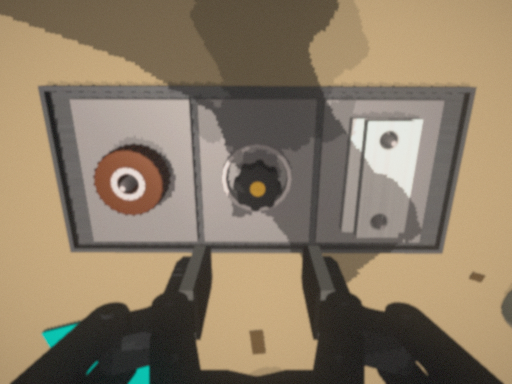

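View pics/s21.png

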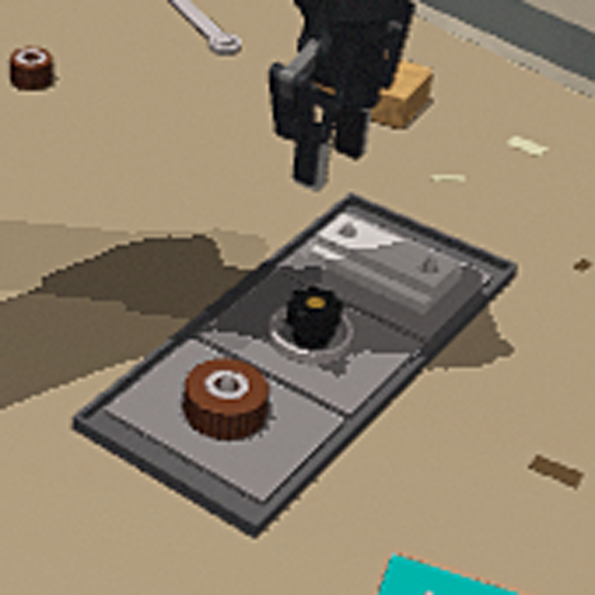

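Everything is in place, and the gripper is clear of the parts. Handing in.

```bash
python3 -c "
from cell import manip
print(manip.sign_off())"
```

```text
the job is handed in; nothing more can be done
None
```

The wheel-change kit is laid out in the caddy as asked, and I handed the job in at about 33 s. No verdict was reported.

| Part | Where it ended up | Offset from station centre | Measured top height | Expected |
|---|---|---|---|---|
| Wide plate | flat over the two posts | about 1 mm | 19.6 mm | 20 mm |
| Slim plate | flat on the wide plate | about 0.5 mm | 29.6 mm | 30 mm |
| Full-size wheel | flat over the spindle | under 1 mm | 34.5 mm | 35 mm |
| Knob | upright in the cup | about 1 mm | 41.5 mm | 42 mm |

- **Angles:** both plates lie within about 0.5° of the caddy's cross direction, judged from the caddy's measured 10.4°.
- **Look-alikes:** the close-hole plate and the worn wheel measured within 2 mm of where they lay, which is camera noise.
- **Release:** everything is let go, with the gripper about 130 mm above the parts. The largest force I read was about 9 N, upward while the jaws closed on the wheel.
- **Checks that disagreed:** the cameras' position readings differed by up to about 3 mm. The networks also returned some wrong regions, such as the red and yellow plates for the slim plate. I settled these from the pictures and depth, and none of my final checks failed.

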